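Pin the two diamond plates on the sloping sharpening stand

ROBOT

A 7-joint arm with a two-finger parallel gripper is mounted at the origin on a cart in front of the work surface, level with it; the furniture and walls round the work are solid. World frame = base frame: x ahead of the robot, y to its left, z up, the work surface at z = 0. Lengths are in mm, angles in rad, forces in N, time in s.
With the tool pointing down it reaches from about 400 to 900 mm from the base axis. Payload 5.5 kg.
Tool frame: the origin (TCP) lies on the centre line of the jaws, within the pads' length; the fingertips stand 8 mm ahead of it and the grasp point (between the pads) lies 11 mm behind it; z points along the fingers, y is the line along which they close (so a half turn about z gives the same grasp; the last joint's range is limited). The gripper opens to 92 mm and grips with 3 to 60 N. Pads are 19 mm wide; open, the fingers measure 130 mm over their backs; the gripper's body (75 mm by 190 mm) begins 47 mm behind the grasp point.
Start: joints at [-0.908, 0.501, -0.427, 1.55, 0.221, 1.138, -0.21], TCP at [252.966, 598.755, 234.729] pointing down, gripper open.
Joint ranges: [-2.88, 2.88], [-0.31, 2.03], [-1.54, 1.56], [0.2, 2.42], [-1.41, 4.55], [0.19, 2.02], [-2.57, 2.57]. Speed limits (rad/s): [2.57, 2.57, 3.14, 3.14, 3.14, 3.14, 3.14].

INTERFACE

Orientations are given as a unit quaternion [w, x, y, z].
In Python, from bench import arm, eyes gives the robot as it stands.
- The arm moves only by the shell command python3 -m inch 'ROWS'. ROWS is JSON, a list of rows, each an object of numbers: "dx", "dy", "dz": the shift along the tool's x, y, z normalised to -1 to 1, where 1 is 0.03 m; "wx", "wy", "wz": the turn, a rotation vector about the tool's x, y, z normalised to -1 to 1, where 1 is 45 degrees; "hand": the opening, from 0 (shut) to 1 (fully open). A call has 1 to 5 rows; each row shifts and turns the commanded pose from where the row before left it, along the tool's axes as they then stand; what a row does not reach is not made up. A row lasts 1/12 s, in which the tool goes at most 41.7 mm and 7.16 degrees, less where a joint would pass 70% of its speed; a pose out of reach is approached as far as the arm can. A call with a number of a shift or a turn outside -1 to 1 is refused whole. A call with a gripper value outside its range is refused whole. The fingers move at their own pace and stop on an object; the grip force is fixed at half the most. Time passes only in rows, so rows that do not move let the fingers close. It gives the time, the measured TCP pose, the force, the opening and the grip force at its end, in the units of the state.
- arm.get_obs(): the state, without advancing time (a new reading comes with each control period).
- eyes.snapshot(name): name is "scene" or "side" or "wrist"; returns a dict with "color" (420x560x3 uint8, blue, green, red), "vertical_fov" (degrees; the focal length in pixels is half the picture's height over the tangent of half this angle, whatever the lens; pixels are square), "cx", "cy" (the principal point, pixels), "D" ([k1, k2, p1, p2, k3] as OpenCV has them; the pictures are not rectified), "extrinsics" (4x4, takes a point from world to camera coordinates); the wrist camera has in their place "tool_from_camera" (4x4, takes a point from camera to tool coordinates, whose origin is the TCP and whose axes are the flange's). Camera axes: x right, y up, looking along -z (the intrinsics and any distortion apply to the point x, -y, -z); pixel columns grow to the right and rows downward; lengths in mm; the calibration is good to about 2 mm. A picture is of the moment at which its call begins: read the wrist's pose just before it. There is no depth.
- arm.close_job(): hands the job in; it is judged then, once.
The state is a dict: "time_s": time; "joint_pos": joint angles; "joint_vel": joint speeds; "tau": joint torques, N m; "tcp_pos": TCP position; "tcp_rot": TCP orientation; "contact_force": force on the tool from outside, world axes, zero at the start; "torque": the same for the moment, N m; "width": opening from 0.0 (shut) to 1.0 (fully open); "grip_force": force on a finger pad.
Only numpy, scipy, OpenCV 4.12 (cv2) and the standard library are available. Lean on these libraries where they do the work, as an engineer would, in place of code of your own. Each camera call takes 0.05 s, during which the arm holds its last target. There are 200 camera calls.

TASK

Set up the sharpening stand for honing: seat the thick coarse diamond plate (dotted face) fully home over the two locating pins of the sloping stand, then pile the thin fine plate (plain face) squarely on it over the same pins, fully home. The pins can be set along the bed and you cannot count on where they are, so feel them into the holes without forcing the plates, and leave the chisel, the gouge and the spirit jar alone.

Things in the scene. Friction and masses are not known exactly. Their poses are not given: they have to be found in the camera images.
- bed_centre (a point): centre of the top face of the stand's pale wooden bed, 73 mm above the bench, on which the coarse plate will lie. x up the slope along the bed, y across, z square out of it. The bed is 186 x 38 mm (narrower than the plates: fingers pass beside it), slopes 27 degrees and rises away from the robot, so its z leans toward the robot; turned up to 0.25 rad. It does not move with the pins
- coarse_plate_centre (a point): centre of the coarse diamond plate, half-way up (8 mm above its underside): steel, 150 x 50 x 16 mm, the thicker one, its upper face dotted with small dark round recesses. x along its length, z out of its abrasive face (up at the start). Starts flat on the bench left or right of the stand. Home, its centre is 8 mm out from the bed. 0.2 to 0.42 kg
- fine_plate_centre (a point): centre of the fine diamond plate, half-way up (6 mm above its underside): steel, 150 x 50 x 12 mm, the thinner one, its upper face plain. x along its length, z out of its abrasive face (up at the start). Starts flat on the bench left or right of the stand. Home, its centre is 22 mm out from the bed. 0.2 to 0.42 kg
- coarse_plate: the coarse plate, origin at the centre of its underside, axes as its centre. Two holes go right through on its centre line, 62 mm from the centre: round, 9.5 mm wide, at the -x end; a slot 13.5 mm long, 9.5 mm wide at the +x end. It fits the pins either way round
- fine_plate: the fine plate, origin at the centre of its underside, axes as its centre. Two holes go right through on its centre line, 62 mm from the centre: round, 9.5 mm wide, at the -x end; a slot 13.5 mm long, 9.5 mm wide at the +x end. It fits the pins either way round
- sharpening_stand: the stand, fast to the bench: base board 190 x 70 mm, origin under its middle, z up. Two steel pins 124 mm apart stand square out of the bed's centre line: 8 mm thick, 24 mm tall, noses tapering to 4 mm over the last 3. They sit on a flush steel bar in the bed, screwed fast anywhere up to 10 mm up- or down-slope of central; that setting is not in the poses: look or feel for it
- bench_chisel: bench chisel with amber handle, 27 x 205 x 31 mm, lying to the right behind the stand; origin at the centre of its underside; leave alone
- gouge: carving gouge with dark turned handle, 26 x 210 x 29 mm, lying to the right behind the stand; origin at the centre of its underside; leave alone
- spirit: glass jar of spirit with a wooden lid, 52 mm across, 102 mm tall, standing to the left behind the stand; origin at the centre of its underside; leave alone
Not all that is in view belongs to the job. Leave any orange look-alike of the fine_plate alone.

How it is judged (in metres and radians):
On the way:
1. the coarse plate is fully home over both pins, flat on the bed, while the fine plate is still off the stand (z of coarse_plate_centre in the frame of bed_centre between 0.006 and 0.01 m and x of coarse_plate_centre in the frame of bed_centre between -0.013 and 0.013 m and y of coarse_plate_centre in the frame of bed_centre between -0.003 and 0.003 m and angle between the z axis of coarse_plate_centre and the z axis of bed_centre, either way round below 0.03 rad and angle between the x axis of coarse_plate_centre and the x axis of bed_centre, either way round below 0.05 rad and distance between fine_plate_centre and bed_centre above 0.06 m and angle between coarse_plate_centre's own z axis and vertical below 0.6 rad), for 0.2 s.
At the end, for the whole second after the job is handed in: coarse plate flat on the bed, fine plate flat on it, both over the pins, faces out and at rest: each within 2 mm of its home height, 13 mm (along) and 3 mm (across) of the bed's centre, 0.03 rad of the bed's slope and 0.05 rad of its direction (z of coarse_plate_centre in the frame of bed_centre between 0.006 and 0.01 m and x of coarse_plate_centre in the frame of bed_centre between -0.013 and 0.013 m and y of coarse_plate_centre in the frame of bed_centre between -0.003 and 0.003 m and angle between the z axis of each of coarse_plate_centre, fine_plate_centre and the z axis of bed_centre, either way round below 0.03 rad and angle between the x axis of each of coarse_plate_centre, fine_plate_centre and the x axis of bed_centre, either way round below 0.05 rad and z of fine_plate_centre in the frame of bed_centre between 0.02 and 0.024 m and x of fine_plate_centre in the frame of bed_centre between -0.013 and 0.013 m and y of fine_plate_centre in the frame of bed_centre between -0.003 and 0.003 m and linear speed of each of coarse_plate, fine_plate below 0.02 m/s and angular speed of each of coarse_plate, fine_plate below 0.1 rad/s and angle between each of coarse_plate_centre, fine_plate_centre's own z axis and vertical below 0.6 rad); the robot touches nothing.
It fails at once if a plate is forced or dropped on the stand or on the other plate (more than 120 N) (contact force between any of coarse_plate, fine_plate and sharpening_stand above 120 N or contact force between coarse_plate and fine_plate above 120 N).
It fails at once if the chisel, the gouge or the spirit jar is shifted by more than 30 mm, or the jar is tipped (distance of any of bench_chisel, gouge, spirit from where it was at the start of the episode above 0.03 m or angle between spirit's own z axis and vertical above 0.35 rad).
It also fails if it takes over 72 s, if anything falls off the work surface, if the arm or the gripper's body presses on something with over 40 N, if the wrist force passes 120 N, or if a joint passes its speed limit or range.

## Working session

There is one attempt and no reset: what is moved stays moved. The work goes in short steps, Python scripts to look and compute and a shell command to move; the robot and the scene stay as the last step left them, time stands still between calls to the robot, and variables do not carry over. Pictures are saved under pics/ and viewed, at most 10 in all, crops included, and the job is handed in when it is done.

```bash
mkdir -p pics; ls; cat > h.py <<'E'
import numpy as np, cv2, json
from scipy.spatial.transform import Rotation as R
from bench import arm, eyes
def snap(n):
    o=arm.get_obs(); s=eyes.snapshot(n); s=dict(s)
    if 'extrinsics' in s: wc=np.linalg.inv(np.array(s['extrinsics']))
    else:
        T=np.eye(4); q=o['tcp_rot']; T[:3,:3]=R.from_quat([q[1],q[2],q[3],q[0]]).as_matrix(); T[:3,3]=o['tcp_pos']
        wc=T@np.array(s['tool_from_camera'])
    s['wc']=wc; h=s['color'].shape[0]; f=h/2/np.tan(np.radians(s['vertical_fov'])/2)
    s['K']=np.array([[f,0,s['cx']],[0,f,s['cy']],[0,0,1.]]); s['D']=np.array(s['D'],float)
    return s
def rays(s,px):
    p=cv2.undistortPoints(np.array(px,float).reshape(-1,1,2),s['K'],s['D']).reshape(-1,2)
    d=np.c_[p[:,0],-p[:,1],-np.ones(len(p))]@s['wc'][:3,:3].T
    return s['wc'][:3,3],d
def onz(s,px,z):
    c,d=rays(s,px); t=(z-c[2])/d[:,2]; return c+d*t[:,None]
def tri(s1,p1,s2,p2):
    c1,d1=rays(s1,p1); c2,d2=rays(s2,p2); out=[]
    for a,b in zip(d1,d2):
        t=np.linalg.lstsq(np.c_[a,-b],c2-c1,rcond=None)[0]
        A=c1+a*t[0];B=c2+b*t[1]; out.append(np.r_[(A+B)/2,np.linalg.norm(A-B)])
    return np.array(out)
def proj(s,P):
    E=np.linalg.inv(s['wc']); P=np.atleast_2d(P)@E[:3,:3].T+E[:3,3]
    return cv2.projectPoints(P*[1,-1,-1],np.zeros(3),np.zeros(3),s['K'],s['D'])[0].reshape(-1,2)
E
cat > a.py <<'E'
from h import *
import pickle
o=arm.get_obs(); print({k:np.round(v,3).tolist() for k,v in o.items()})
for n in ('scene','side','wrist'):
    s=snap(n); pickle.dump(s,open(n+'.pkl','wb')); cv2.imwrite(f'pics/{n}0.png',s['color']); print(n,np.round(s['wc'],2).tolist(),s['K'][0,0],s['D'])
E
python3 a.py
```

```text
pics
{'time_s': 0.0, 'joint_pos': [-0.908, 0.502, -0.427, 1.551, 0.221, 1.138, -0.21], 'joint_vel': [0.0, 0.0, 0.001, -0.002, -0.002, -0.0, -0.001], 'tau': [0.0, -56.659, -5.816, -27.911, -0.069, 0.031, 0.0], 'tcp_pos': [252.783, 598.096, 233.694], 'tcp_rot': [-0.0, 0.199, 0.98, -0.001], 'contact_force': [-0.073, 0.03, -0.903], 'torque': [0.022, 0.041, 0.027], 'grip_force': 0.0, 'width': 1.001}
scene [[0.69, 0.32, -0.65, -137.64], [-0.73, 0.32, -0.61, -734.6], [0.01, 0.89, 0.45, 616.15], [0.0, 0.0, 0.0, 1.0]] 518.3991052148285 [-0.20268422  0.          0.          0.          0.        ]
side [[0.92, 0.25, -0.29, 341.0], [-0.38, 0.59, -0.71, -725.06], [-0.01, 0.77, 0.64, 741.06], [0.0, 0.0, 0.0, 1.0]] 417.56202595255724 [-0.10339083  0.          0.          0.          0.        ]
wrist [[0.39, -0.89, -0.25, 187.58], [0.92, 0.37, 0.11, 627.4], [-0.0, -0.27, 0.96, 383.48], [0.0, 0.0, 0.0, 1.0]] 320.2380813258376 [-0.00852254  0.          0.          0.          0.        ]
```

View pics/scene0.png

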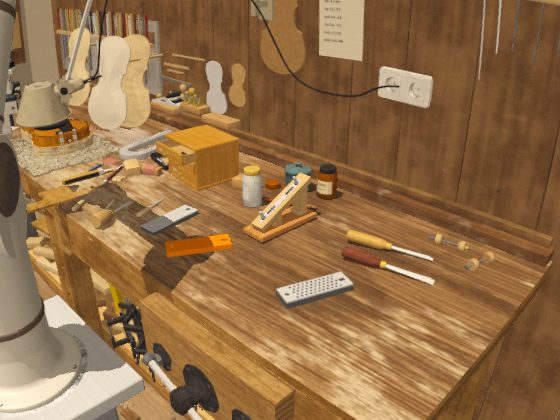

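View pics/side0.png

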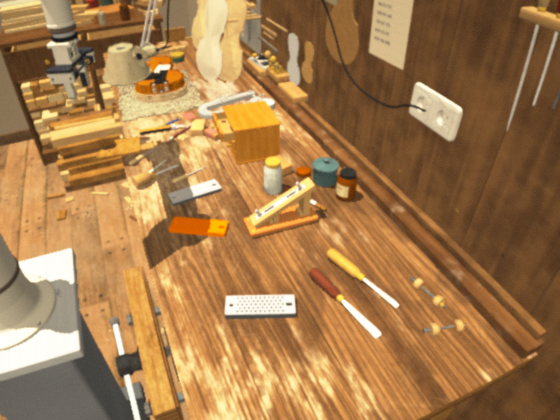

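The scene view shows three candidates: the dotted grey plate at (315,289), the plain grey plate at (171,219), and an orange plate at (198,245), which is the look-alike to leave. The stand is at (283,205), and the side view agrees: dotted (260,306), plain (195,191), stand (283,207). My choice is coarse = dotted and fine = plain grey. I'll check this in a close crop.

```bash
python3 - <<'E'
import pickle,cv2,numpy as np
a=pickle.load(open('scene.pkl','rb'))['color'];b=pickle.load(open('side.pkl','rb'))['color']
def c(im,x,y,w,h): return cv2.resize(im[y:y+h,x:x+w],(w*3,h*3),interpolation=cv2.INTER_CUBIC)
# each 88x64 ->264x192
P=[c(a,272,262,88,64),c(a,130,192,88,64),c(a,240,170,88,64),c(b,217,275,88,64),c(b,155,165,88,64),c(b,240,175,88,64)]
cv2.imwrite('pics/crop1.png',np.vstack([np.hstack(P[:3]),np.hstack(P[3:])]))
E
```

```text
(no output)
```

View pics/crop1.png

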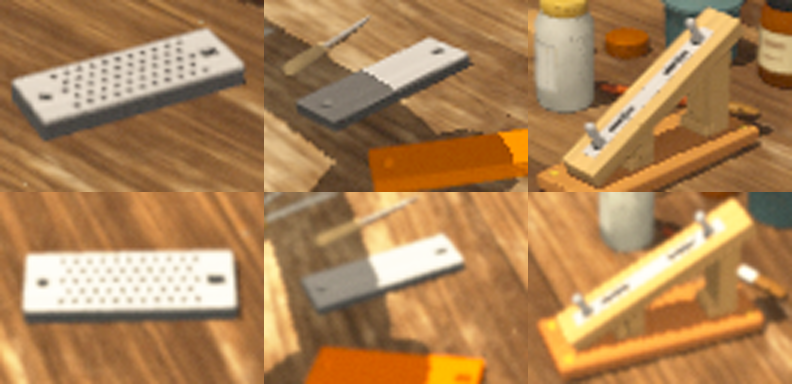

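The crops confirm the choice: dotted thick plate on the left, plain grey thin plate in the middle, and the stand with two pins on a steel bar. Next I triangulate the holes and pins.

```bash
cat > m.py <<'E'
from h import *
import pickle
a=pickle.load(open('scene.pkl','rb'));b=pickle.load(open('side.pkl','rb'))
f=lambda p,o:(np.array(p,float)+.5)/3-.5+o
A=lambda n,pa,oa,pb,ob:print(n,*np.round(tri(a,f(pa,oa),b,f(pb,ob)),1).tolist(),sep='\n ')
A('coarse rnd slot cornersL,R,NR,NL',[(46,97),(209,52),(14,84),(205,30),(243,70),(44,125)],(272,262),[(43,91),(216,87),(25,62),(236,60),(238,118),(24,122)],(217,275))
A('fine rnd slot',[(62,104),(173,50)],(130,192),[(61,98),(177,59)],(155,165))
A('pins lowtip lowbase uptip upbase; bed LL UL UR',[(63,124),(68,148),(163,20),(170,42),(38,158),(184,12),(213,20)],(240,170),[(50,105),(59,125),(173,21),(179,44),(27,130),(212,8),(226,21)],(240,175))
E
python3 m.py
```

```text
coarse rnd slot cornersL,R,NR,NL
 [472.6, -179.3, 11.6, 0.4]
 [588.9, -223.6, 11.0, 0.6]
 [468.9, -152.0, 11.9, 3.6]
 [614.7, -201.5, 5.4, 3.0]
 [593.6, -250.3, 6.0, 2.0]
 [451.9, -197.5, 9.2, 1.4]
fine rnd slot
 [446.4, 255.9, 1.9, 3.6]
 [566.6, 263.5, 7.0, 1.3]
pins lowtip lowbase uptip upbase; bed LL UL UR
 [619.1, 43.4, 60.4, 0.5]
 [627.1, 45.3, 34.7, 2.1]
 [732.7, 43.2, 115.3, 1.0]
 [735.3, 36.4, 96.0, 1.2]
 [599.5, 50.9, 33.9, 2.2]
 [780.4, 62.5, 102.6, 1.6]
 [778.6, 30.7, 107.6, 6.4]
```

Coarse is at about (531,-201) with yaw -21°, fine at about (506,260) with yaw +4°, and the stand at about (680,42). Heights read about 5 mm low, so I'll refine them with the wrist camera. First I pass over the fine plate.

```bash
M="python3 -m inch"
$M '[{"dx":-1,"dy":-0.6},{"dx":-1,"dy":-0.6},{"dx":-1,"dy":-0.6},{"dx":-1,"dy":-0.6},{"dx":-1,"dy":-0.6}]' 
$M '[{"dx":-1,"dy":-0.6},{"dx":-1,"dy":-0.6},{"dx":-1,"dy":-0.6},{"dx":-1,"dy":-0.6},{"wz":-0.15}]'
$M '[{"wz":-0.15},{"wz":-0.15},{"wz":-0.15},{},{}]'
cat > w.py <<'E'
from h import *
import pickle,sys
n=sys.argv[1]; s=snap('wrist'); pickle.dump(s,open(n+'.pkl','wb')); cv2.imwrite(f'pics/{n}.png',s['color'])
o=arm.get_obs(); print(o['time_s'],np.round(o['tcp_pos'],1),np.round(o['joint_pos'],2))
E
python3 w.py w1
```

```text
0.2 [252.8 598.3 234. ] [-0.91  0.5  -0.43  1.55  0.22  1.14 -0.21]validation failed for argument at $[0]...
validation failed for argument at $[0]...
validation failed for argument at $[0]...
```

```bash
M="python3 -m inch"
$M '[{"dx":-1,"dy":-0.6,"dz":0,"wx":0,"wy":0,"wz":0,"hand":1}]'; python3 -m inch '[{"dx":-0.5,"dy":-0.3,"dz":0,"wx":0,"wy":0,"wz":0}]';python3 -m inch --help | head -20
```

```text
time_s: 0.28
tcp_pos: [266.6, 575.4, 234.6]
tcp_rot: [-0.003, 0.194, 0.981, 0.002]
contact_force: [-1.4, 0.3, 0.4]
width: 0.999
grip_force: 0.0validation failed for argument at $[0]...
invalid input: not JSON, or not a number
```

```bash

python3 -m inch '[{"dx":-1,"dy":-0.6,"dz":0,"wx":0,"wy":0,"wz":0,"hand":1},{"dx":-1,"dy":-0.6,"dz":0,"wx":0,"wy":0,"wz":0,"hand":1},{"dx":-1,"dy":-0.6,"dz":0,"wx":0,"wy":0,"wz":0,"hand":1},{"dx":-1,"dy":-0.6,"dz":0,"wx":0,"wy":0,"wz":0,"hand":1},{"dx":-1,"dy":-0.6,"dz":0,"wx":0,"wy":0,"wz":0,"hand":1}]' | head -2
python3 -m inch '[{"dx":-1,"dy":-0.6,"dz":0,"wx":0,"wy":0,"wz":0,"hand":1},{"dx":-1,"dy":-0.6,"dz":0,"wx":0,"wy":0,"wz":0,"hand":1},{"dx":-1,"dy":-0.6,"dz":0,"wx":0,"wy":0,"wz":-0.15,"hand":1},{"dx":0,"dy":0,"dz":0,"wx":0,"wy":0,"wz":-0.15,"hand":1},{"dx":0,"dy":0,"dz":0,"wx":0,"wy":0,"wz":-0.15,"hand":1}]' | head -2
python3 -m inch '[{"dx":0,"dy":0,"dz":0,"wx":0,"wy":0,"wz":-0.15,"hand":1},{"dx":0,"dy":0,"dz":0,"wx":0,"wy":0,"wz":0,"hand":1}]' | head -4
python3 w.py w1
```

```text
time_s: 0.7
tcp_pos: [377.4, 427.6, 234.6]
time_s: 1.12
tcp_pos: [440.8, 341.3, 234.5]
time_s: 1.28
tcp_pos: [438.7, 344.0, 234.6]
tcp_rot: [-0.0, -0.037, 0.999, -0.0]
contact_force: [-0.2, -0.5, -0.5]
1.3333 [438.6 344.2 234.6] [-0.36  0.33 -0.43  1.79  0.16  1.06  0.79]
```

View pics/w1.png

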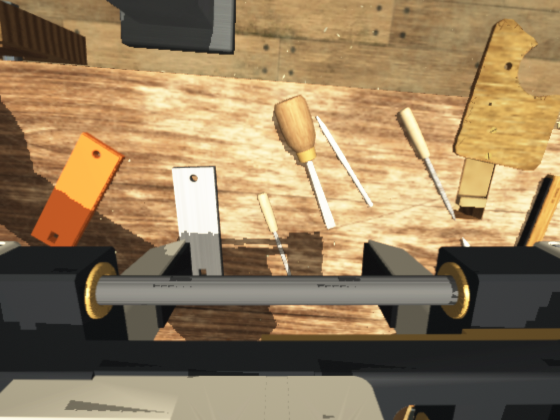

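The wrist view has image up = robot side and right = +y. The fine plate spans (175,168) to (222,275), its holes are at (194,178) and (203,271), and the orange look-alike is at (78,190). I compute the fine plate and then take in the stand and coarse plate from above.

```bash
python3 - <<'E'
from h import *
import pickle
s=pickle.load(open('w1.pkl','rb'))
P=onz(s,[(194,178),(203,271),(174,168),(215,167),(90,134),(52,237),(123,156)],12); print(np.round(P,1)); print(np.round(onz(s,[(280,245)],12)))
d=P[1]-P[0]; print(np.linalg.norm(d),np.degrees(np.arctan2(d[1],d[0])),(P[0]+P[1])/2)
E
python3 -m inch '[{"dx":-1,"dy":-1,"dz":0,"wx":0,"wy":0,"wz":0,"hand":1},{"dx":-1,"dy":-1,"dz":0,"wx":0,"wy":0,"wz":0,"hand":1},{"dx":-1,"dy":-1,"dz":0,"wx":0,"wy":0,"wz":0,"hand":1},{"dx":-1,"dy":-1,"dz":0,"wx":0,"wy":0,"wz":0,"hand":1},{"dx":-1,"dy":-1,"dz":0,"wx":0,"wy":0,"wz":0.07,"hand":1}]' | head -2
python3 -m inch '[{"dx":-1,"dy":-1,"dz":0,"wx":0,"wy":0,"wz":0,"hand":1},{"dx":-1,"dy":-1,"dz":0,"wx":0,"wy":0,"wz":0,"hand":1},{"dx":-1,"dy":-1,"dz":0,"wx":0,"wy":0,"wz":0,"hand":1},{"dx":-1,"dy":-1,"dz":0,"wx":0,"wy":0,"wz":0,"hand":1},{"dx":-1,"dy":-0.9,"dz":0,"wx":0,"wy":0,"wz":0,"hand":1}]' | head -2
python3 -m inch '[{"dx":-1,"dy":0,"dz":-1,"wx":0,"wy":0,"wz":0,"hand":1},{"dx":-1,"dy":0,"dz":-1,"wx":0,"wy":0,"wz":0,"hand":1},{"dx":0,"dy":0,"dz":0,"wx":0,"wy":0,"wz":0,"hand":1},{"dx":0,"dy":0,"dz":0,"wx":0,"wy":0,"wz":0,"hand":1}]' | head -4
python3 w.py w2
```

```text
[[441.8 247.6  12. ]
 [561.4 259.9  12. ]
 [431.8 224.2  12. ]
 [427.  272.   12. ]
 [400.  129.   12. ]
 [529.5  71.7  12. ]
 [422.2 165.4  12. ]]
[[518. 355.  12.]]
120.18856045256379 5.869331617437614 [501.60884045 253.78110579  12.        ]
time_s: 1.75
tcp_pos: [597.2, 206.8, 234.8]
time_s: 2.17
tcp_pos: [747.4, 63.6, 234.6]
time_s: 2.5
tcp_pos: [807.7, 67.2, 295.3]
tcp_rot: [0.002, -0.006, 1.0, 0.001]
contact_force: [-0.2, 0.1, -1.5]
2.55 [805.5  67.5 293.2] [ 0.01  0.76 -0.26  0.97  0.18  1.44  1.38]
```

View pics/w2.png

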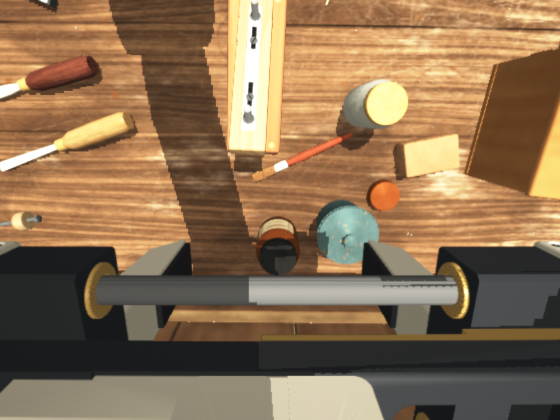

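This view from above shows the stand with its upper end at (255,150), its pins around (249,110) and (255,10), and its lower end cut off. I step back for a second view and crop both.

```bash

python3 -m inch '[{"dx":1,"dy":0.2,"dz":0,"wx":0,"wy":0,"wz":0,"hand":1},{"dx":1,"dy":0.2,"dz":0,"wx":0,"wy":0,"wz":0,"hand":1},{"dx":1,"dy":0.2,"dz":0,"wx":0,"wy":0,"wz":0,"hand":1},{"dx":0,"dy":0,"dz":0,"wx":0,"wy":0,"wz":0,"hand":1},{"dx":0,"dy":0,"dz":0,"wx":0,"wy":0,"wz":0,"hand":1}]' | head -3
python3 w.py w3
python3 - <<'E'
import pickle,cv2,numpy as np
a=pickle.load(open('w2.pkl','rb'))['color'];b=pickle.load(open('w3.pkl','rb'))['color']
def c(im,x,y,w,h): return cv2.resize(im[y:y+h,x:x+w],(w*3,h*3),interpolation=cv2.INTER_CUBIC)
cv2.imwrite('pics/crop2.png',np.hstack([c(a,205,0,110,190),c(b,205,50,130,190)]))
E
```

```text
time_s: 2.97
tcp_pos: [711.3, 84.3, 292.6]
tcp_rot: [-0.002, -0.009, 1.0, -0.0]
3.0167 [713.2  83.5 293.2] [ 0.03  0.57 -0.29  1.29  0.16  1.31  1.33]
```

View pics/crop2.png

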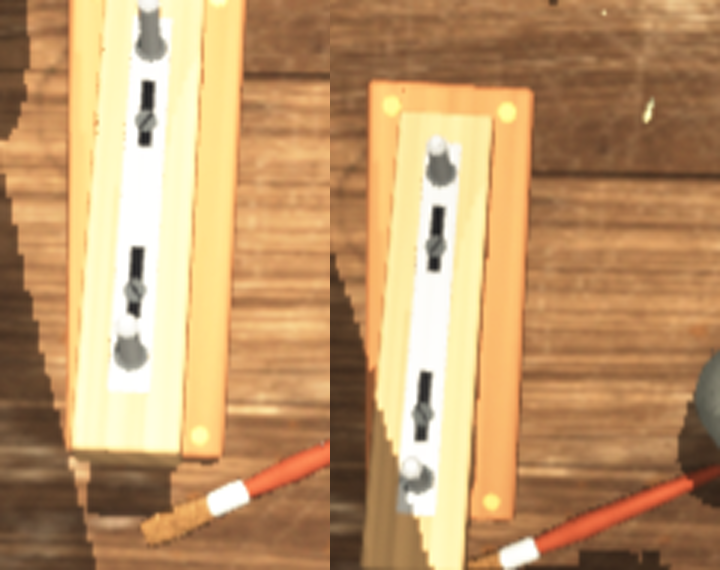

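```bash
cat > m2.py <<'E'
from h import *
import pickle
a=pickle.load(open('w2.pkl','rb'));b=pickle.load(open('w3.pkl','rb'))
f=lambda p,o:(np.array(p,float)+.5)/3-.5+o
pa=f([(151,46),(131,356),(146,120),(135,290),(149,5),(126,322)],(205,0)); pb=f([(111,170),(86,486),(106,246),(93,413),(107,145),(81,467)],(205,50))
T=tri(a,pa,b,pb); print(np.round(T,1))
for i,j in ((0,1),(2,3)):
    d=T[j,:3]-T[i,:3]; print('len',np.linalg.norm(d),'yaw',np.degrees(np.arctan2(d[1],d[0])),'slope',np.degrees(np.arcsin(d[2]/np.linalg.norm(d))),'mid',(T[j]+T[i])[:3]/2)
# intersect with bed plane: bed edges; lower edge z=73-93 sin27, upper 73+93 sin27
h=93*np.sin(np.radians(27))
L=onz(b,f([(72,112),(162,115)],(205,50)),73-h); U=onz(a,f([(70,452),(183,452)],(205,0)),73+h)
print(L,U); l,u=L.mean(0),U.mean(0); d=u-l; print('bed mid',(l+u)/2,'len',np.linalg.norm(d),'w',np.linalg.norm(L[1]-L[0]),np.linalg.norm(U[1]-U[0]),'yaw',np.degrees(np.arctan2(d[1],d[0])))
# side/base board yaw via left edge of bed in each
for s,e,o in ((a,(95,60),(205,0)),): pass
E
python3 m2.py
```

```text
[[6.254e+02 4.160e+01 4.060e+01 1.000e-01]
 [7.372e+02 3.880e+01 1.087e+02 2.000e-01]
 [6.543e+02 4.100e+01 5.820e+01 3.000e-01]
 [7.149e+02 3.870e+01 8.660e+01 2.000e-01]
 [6.169e+02 4.200e+01 5.750e+01 2.000e-01]
 [7.267e+02 3.860e+01 1.214e+02 4.000e-01]]
len 131.00201885617017 yaw -1.4702237732883383 slope 31.31260811945426 mid [681.29894823  40.19698915  74.68244671]
len 66.92417459675207 yaw -2.2103932131857373 slope 25.14680498782147 mid [684.59809625  39.87431304  72.39644297]
[[602.87996254  24.99079154  30.77888352]
 [603.37274869  61.29678257  30.77888352]] [[768.90323552  18.38003257 115.22111648]
 [768.40118121  56.71469395 115.22111648]]
bed mid [685.88928199  40.34557516  73.        ] len 185.90486436424092 w 36.30933520405053 38.337948840494434 yaw -1.9364308470614768
```

```bash
cat >> m2.py <<'E'
print('----')
B=np.array([685.5,40.1,73.]);y=np.radians(-1.94);t=np.radians(27)
Rb=R.from_euler('ZY',[y,-t]).as_matrix()
def onbed(s,px,h):
    c,d=rays(s,px); c=Rb.T@(c-B); d=d@Rb; k=(h-c[2])/d[:,2]; return (c+d*k[:,None])[:,:2]
print('base',np.round(onbed(a,pa[:2],0),1).tolist(),np.round(onbed(b,pb[:2],0),1).tolist())
print('tip',np.round(onbed(a,pa[4:],24),1).tolist(),np.round(onbed(b,pb[4:],24),1).tolist())
print('screw',np.round(onbed(a,pa[2:4],0),1).tolist(),np.round(onbed(b,pb[2:4],0),1).tolist())
print('slotends',np.round(onbed(a,f([(148,81),(146,146),(138,247),(134,316)],(205,0)),0),1).tolist(),np.round(onbed(b,f([(109,207),(105,270),(97,372),(92,440)],(205,50)),0),1).tolist())
print('bar ends',np.round(onbed(a,f([(130,390)],(205,0)),0),1).tolist(),np.round(onbed(b,f([(113,143),(85,515)],(205,50)),0),1).tolist())
E
python3 m2.py | sed '1,/----/d'
```

```text
base [[-66.9, -0.3], [58.2, -0.3]] [[-67.5, -0.4], [60.8, -0.7]]
tip [[-61.7, 0.4], [58.5, -0.3]] [[-64.2, 0.4], [58.7, 0.0]]
screw [[-35.3, -0.4], [33.1, -0.4]] [[-34.9, -0.1], [32.7, -0.2]]
slotends [[-51.8, -0.6], [-24.5, 0.2], [16.3, -0.3], [43.0, -0.1]] [[-51.5, -0.1], [-24.9, 0.3], [16.6, 0.2], [43.2, 0.2]]
bar ends [[70.8, 0.1]] [[-79.3, -0.4], [71.6, -0.3]]
```

The measurements agree: bed centre about (685.5,40.1,73), yaw -1.9°, and bed length and width match the text. The pin pair sits about 4 mm down-slope. Now I move to the coarse plate.

```bash

python3 -m inch '[{"dx":0.3,"dy":-1,"dz":0.1,"wx":0,"wy":0,"wz":0,"hand":1},{"dx":0.3,"dy":-1,"dz":0.2,"wx":0,"wy":0,"wz":0,"hand":1},{"dx":0.3,"dy":-1,"dz":0.2,"wx":0,"wy":0,"wz":0,"hand":1},{"dx":0.3,"dy":-1,"dz":0.3,"wx":0,"wy":0,"wz":0,"hand":1},{"dx":0.3,"dy":-1,"dz":0.4,"wx":0,"wy":0,"wz":0,"hand":1}]' | head -2
python3 -m inch '[{"dx":0.3,"dy":-1,"dz":0.4,"wx":0,"wy":0,"wz":0,"hand":1},{"dx":0.3,"dy":-1,"dz":0.5,"wx":0,"wy":0,"wz":0,"hand":1},{"dx":0.3,"dy":-1,"dz":0.5,"wx":0,"wy":0,"wz":0.15,"hand":1},{"dx":0.1,"dy":-1,"dz":0.5,"wx":0,"wy":0,"wz":0.15,"hand":1},{"dx":0,"dy":-1,"dz":0.3,"wx":0,"wy":0,"wz":0.15,"hand":1}]' | head -2
python3 -m inch '[{"dx":0,"dy":0,"dz":0,"wx":0,"wy":0,"wz":0,"hand":1},{"dx":0,"dy":0,"dz":0,"wx":0,"wy":0,"wz":0,"hand":1}]' | head -4
python3 w.py w4
cat > pl.py <<'E'
from h import *
import pickle,sys
# find bright low-saturation plate; sub-pixel holes
def plate(n,top,lo=120):
    s=pickle.load(open(n+'.pkl','rb')); im=s['color']; hsv=cv2.cvtColor(im,cv2.COLOR_BGR2HSV)
    m=((hsv[...,1]<45)&(hsv[...,2]>lo)).astype(np.uint8)*255; m[240:]=0
    m=cv2.morphologyEx(m,cv2.MORPH_OPEN,np.ones((3,3)))
    cs,_=cv2.findContours(m,cv2.RETR_EXTERNAL,cv2.CHAIN_APPROX_NONE)
    for c in cs:
        if cv2.contourArea(c)<800: continue
        q=cv2.boxPoints(cv2.minAreaRect(c)); P=onz(s,q,top)
        e=P[1:]-P[:-1]; L=np.linalg.norm(e,axis=1); k=e[np.argmax(L[:2])]
        print('box',np.round(q).tolist(),'ctr',np.round(P.mean(0),1),'sizes',np.round(L[:2],1),'yaw',np.degrees(np.arctan2(k[1],k[0])).round(2))
if __name__=='__main__': plate(sys.argv[1],float(sys.argv[2]))
E
python3 pl.py w4 16
```

```text
time_s: 3.43
tcp_pos: [673.0, -69.6, 257.8]
time_s: 3.85
tcp_pos: [633.3, -219.1, 189.4]
time_s: 4.02
tcp_pos: [633.0, -220.9, 190.1]
tcp_rot: [-0.001, 0.171, 0.985, -0.001]
contact_force: [-0.1, 0.9, -1.2]
4.0667 [ 634.3 -218.1  190.9] [ 0.4   0.55 -0.15  1.54  0.09  1.06  1.46]
box [[232.0, 0.0], [286.0, 0.0], [286.0, 163.0], [232.0, 163.0]] ctr [ 532.  -201.8   16. ] sizes [ 48.2 145.4] yaw -19.17
```

View pics/w4.png

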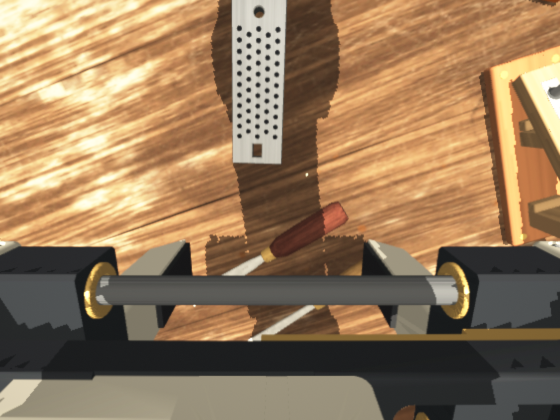

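The coarse plate is clear of the gripper: round hole at (259,12), slot at (257,150), far edge at row 163. I compute the offset to it and a height check against the scene view.

```bash
cat > hol.py <<'E'
from h import *
import pickle
def cen(s,p,r=7):
    x,y=map(int,p); g=cv2.cvtColor(s['color'],cv2.COLOR_BGR2GRAY).astype(float)
    y0=max(y-r,0); w=g[y0:y+r+1,x-r:x+r+1]; w=np.clip(np.median(w)*.75-w,0,None); Y,X=np.mgrid[y0:y0+w.shape[0],x-r:x+r+1]
    return (w*X).sum()/w.sum(),(w*Y).sum()/w.sum()
def rep(P,o,depth):
    q=o['tcp_rot']; M=R.from_quat([q[1],q[2],q[3],q[0]]).as_matrix(); d=P[1]-P[0]; c=(P[0]+P[1])/2
    tgt=c.copy(); print('ctr',c.round(1),'len',np.linalg.norm(d).round(1),'yaw',np.degrees(np.arctan2(d[1],d[0])).round(2),'tool y yaw',np.degrees(np.arctan2(M[1,1],M[0,1])).round(2))
    tgt[2]=depth; print('shift tool mm',(M.T@(tgt-o['tcp_pos'])).round(1))
E
python3 - <<'E'
from hol import *
s=pickle.load(open('w4.pkl','rb')); p=[cen(s,(259,12)),cen(s,(257,150))]; print(p)
P=onz(s,p,16); rep(P,arm.get_obs(),60)
b=pickle.load(open('side.pkl','rb')); a=pickle.load(open('scene.pkl','rb'))
f=lambda p,o:(np.array(p,float)+.5)/3-.5+o
print(tri(s,p,b,f([(43,91),(216,87)],(217,275))).round(1).tolist(),tri(s,p,a,f([(46,97),(209,52)],(272,262))).round(1).tolist())
E
```

```text
[(np.float64(258.40834845735026), np.float64(11.039019963702358)), (np.float64(256.34627575277335), np.float64(150.90332805071316))]
ctr [ 530.  -202.7   16. ] len 124.6 yaw -21.39 tool y yaw 70.58
shift tool mm [103.4 -20.2 131. ]
[[471.8, -180.3, 13.3, 1.5], [588.1, -225.7, 13.5, 0.2]] [[471.2, -180.1, 13.0, 0.5], [587.7, -225.1, 12.6, 1.7]]
```

```bash

python3 -m inch '[{"dx":0.86,"dy":-0.17,"dz":0.8,"wx":0,"wy":0,"wz":0,"hand":1},{"dx":0.86,"dy":-0.17,"dz":0.8,"wx":0,"wy":0,"wz":0,"hand":1},{"dx":0.86,"dy":-0.17,"dz":0.9,"wx":0,"wy":0,"wz":0,"hand":1},{"dx":0.86,"dy":-0.17,"dz":0.9,"wx":0,"wy":0,"wz":0,"hand":1},{"dx":0,"dy":0,"dz":0,"wx":0,"wy":0,"wz":0.044,"hand":1}]' | head -2
python3 -m inch '[{"dx":0,"dy":0,"dz":0,"wx":0,"wy":0,"wz":0,"hand":1},{"dx":0,"dy":0,"dz":0,"wx":0,"wy":0,"wz":0,"hand":1}]' | head -4
python3 w.py w5
cat > d.py <<'E'
from h import *
import sys
# desired world tcp + tool y yaw -> tool shift mm
o=arm.get_obs(); q=o['tcp_rot']; M=R.from_quat([q[1],q[2],q[3],q[0]]).as_matrix(); t=np.array(list(map(float,sys.argv[1:4])))
print('tcp',np.round(o['tcp_pos'],1),'shift/30',((M.T@(t-o['tcp_pos']))/30).round(3),'yyaw',np.degrees(np.arctan2(M[1,1],M[0,1])).round(2),'z',M[:,2].round(3))
E
python3 d.py 530 -202.7 10.5
```

```text
time_s: 4.48
tcp_pos: [521.0, -198.2, 84.0]
time_s: 4.65
tcp_pos: [532.2, -200.8, 90.3]
tcp_rot: [0.001, 0.183, 0.983, 0.0]
contact_force: [-0.1, 0.0, -0.4]
4.7 [ 533.  -201.2   90.9] [ 0.43  0.51 -0.14  1.88  0.1   0.76  1.43]
tcp [ 533.  -201.2   90.9] shift/30 [ 0.085 -0.085  2.681] yyaw 68.9 z [ 0.004 -0.    -1.   ]
```

```bash

python3 -m inch '[{"dx":0.08,"dy":-0.08,"dz":0.8,"wx":0,"wy":0,"wz":0,"hand":1},{"dx":0,"dy":0,"dz":0.7,"wx":0,"wy":0,"wz":0,"hand":1},{"dx":0,"dy":0,"dz":0.5,"wx":0,"wy":0,"wz":0,"hand":1},{"dx":0,"dy":0,"dz":0.3,"wx":0,"wy":0,"wz":0,"hand":1},{"dx":0,"dy":0,"dz":0.2,"wx":0,"wy":0,"wz":0,"hand":1}]' | head -2
python3 -m inch '[{"dx":0,"dy":0,"dz":0.1,"wx":0,"wy":0,"wz":0,"hand":1},{"dx":0,"dy":0,"dz":0.05,"wx":0,"wy":0,"wz":0,"hand":1},{"dx":0,"dy":0,"dz":0,"wx":0,"wy":0,"wz":0,"hand":1},{"dx":0,"dy":0,"dz":0,"wx":0,"wy":0,"wz":0,"hand":1}]' | head -4
python3 w.py w6
python3 d.py 530 -202.7 10.5
```

```text
time_s: 5.12
tcp_pos: [528.6, -203.0, 14.4]
time_s: 5.45
tcp_pos: [527.9, -203.6, 10.9]
tcp_rot: [0.001, 0.185, 0.983, -0.0]
contact_force: [-0.5, 0.2, 0.9]
5.5 [ 527.8 -203.5   10.9] [ 0.41  0.63 -0.12  1.91  0.12  0.61  1.42]
tcp [ 527.8 -203.5   10.9] shift/30 [-0.057  0.053  0.014] yyaw 68.72 z [ 0.001 -0.    -1.   ]
```

```bash

python3 -m inch '[{"dx":0,"dy":0,"dz":0,"wx":0,"wy":0,"wz":0,"hand":0},{"dx":0,"dy":0,"dz":0,"wx":0,"wy":0,"wz":0,"hand":0},{"dx":0,"dy":0,"dz":0,"wx":0,"wy":0,"wz":0,"hand":0},{"dx":0,"dy":0,"dz":0,"wx":0,"wy":0,"wz":0,"hand":0},{"dx":0,"dy":0,"dz":0,"wx":0,"wy":0,"wz":0,"hand":0}]' | tail -3
python3 -m inch '[{"dx":0,"dy":0,"dz":0,"wx":0,"wy":0,"wz":0,"hand":0},{"dx":0,"dy":0,"dz":0,"wx":0,"wy":0,"wz":0,"hand":0},{"dx":0,"dy":0,"dz":-0.2,"wx":0,"wy":0,"wz":0,"hand":0},{"dx":0,"dy":0,"dz":-0.4,"wx":0,"wy":0,"wz":0,"hand":0},{"dx":0,"dy":0,"dz":-0.8,"wx":0,"wy":0,"wz":0,"hand":0}]'
```

```text
contact_force: [-0.9, 0.0, 0.5]
width: 0.684
grip_force: 0.0
time_s: 6.33
tcp_pos: [524.7, -202.5, 50.7]
tcp_rot: [-0.003, 0.185, 0.983, 0.0]
contact_force: [-0.5, -0.4, -2.2]
width: 0.538
grip_force: 30.0
```

The plate is gripped at 49.5 mm. I carry it up to the stand and tilt it.

```bash

python3 -m inch '[{"dx":0,"dy":0.3,"dz":-1,"wx":0,"wy":0,"wz":0,"hand":0},{"dx":0,"dy":0.6,"dz":-1,"wx":0,"wy":0,"wz":0,"hand":0},{"dx":0,"dy":0.9,"dz":-1,"wx":0,"wy":0,"wz":0,"hand":0},{"dx":0,"dy":0.9,"dz":-1,"wx":0,"wy":0,"wz":0,"hand":0},{"dx":0,"dy":0.9,"dz":-0.7,"wx":0,"wy":0,"wz":0,"hand":0}]' | head -2
python3 -m inch '[{"dx":0,"dy":0.9,"dz":-0.3,"wx":0,"wy":0,"wz":0,"hand":0},{"dx":0,"dy":0.9,"dz":0,"wx":0,"wy":0,"wz":0,"hand":0},{"dx":0,"dy":0.9,"dz":0,"wx":0,"wy":0,"wz":0,"hand":0},{"dx":0,"dy":0.9,"dz":0,"wx":0,"wy":0,"wz":0,"hand":0},{"dx":0,"dy":0.9,"dz":0,"wx":0,"wy":0,"wz":0,"hand":0}]' | head -2
python3 -m inch '[{"dx":0,"dy":0.6,"dz":0,"wx":0,"wy":0,"wz":-0.14,"hand":0},{"dx":0,"dy":0,"dz":0,"wx":0,"wy":0,"wz":-0.14,"hand":0},{"dx":0,"dy":0,"dz":0,"wx":0,"wy":0,"wz":-0.15,"hand":0},{"dx":0,"dy":0,"dz":0,"wx":0,"wy":-0.15,"wz":0,"hand":0},{"dx":0,"dy":0,"dz":0,"wx":0,"wy":-0.15,"wz":0,"hand":0}]' | head -2
python3 -m inch '[{"dx":0,"dy":0,"dz":0,"wx":0,"wy":-0.15,"wz":0,"hand":0},{"dx":0,"dy":0,"dz":0,"wx":0,"wy":-0.15,"wz":0,"hand":0},{"dx":0,"dy":0,"dz":0,"wx":0,"wy":0,"wz":0,"hand":0},{"dx":0,"dy":0,"dz":0,"wx":0,"wy":0,"wz":0,"hand":0},{"dx":0,"dy":0,"dz":0,"wx":0,"wy":0,"wz":0,"hand":0}]'
cat > b.py <<'E'
from h import *
# tool pose in the bed frame; rotation vector (tool axes, /45deg) still needed to be square
B=np.array([685.5,40.1,73.]); Rb=R.from_euler('ZY',[np.radians(-1.94),-np.radians(27)]).as_matrix()
def bed(quiet=False):
    o=arm.get_obs(); q=o['tcp_rot']; M=R.from_quat([q[1],q[2],q[3],q[0]]).as_matrix()
    W=Rb@np.diag([-1,1,-1.]); rv=R.from_matrix(M.T@W).as_rotvec(degrees=True)
    p=Rb.T@(np.array(o['tcp_pos'])-B); 
    if not quiet: print('t',o['time_s'],'bed xyz',p.round(2),'rot to go/45',(rv/45).round(4),'F bed',(Rb.T@np.array(o['contact_force'])).round(1),'w',o['width'])
    return p,M,o
if __name__=='__main__': bed()
E
python3 b.py; python3 w.py w7
```

```text
time_s: 6.75
tcp_pos: [567.4, -102.0, 197.3]
time_s: 7.17
tcp_pos: [615.3, 24.1, 203.3]
time_s: 7.58
tcp_pos: [623.2, 39.9, 202.4]
time_s: 8.0
tcp_pos: [622.7, 39.8, 203.6]
tcp_rot: [0.233, 0.016, 0.972, -0.004]
contact_force: [0.8, -0.1, -2.2]
width: 0.543
grip_force: 30.0
t 8.0 bed xyz [  3.33  -2.42 144.83] rot to go/45 [-0.0007 -0.0001  0.0002] F bed [-0.3 -0.  -2.3] w 0.5427667051582472
8.05 [623.9  40.  204.1] [ 0.03  0.24 -0.2   2.07  0.37  0.39  1.06]
```

```bash
cat > hv.py <<'E'
from h import *
import pickle,sys
def tpx(s,P):  # tool-frame points -> px
    E=np.linalg.inv(np.array(s['tool_from_camera'])); P=np.atleast_2d(P)@E[:3,:3].T+E[:3,3]
    return cv2.projectPoints(P*[1,-1,-1],np.zeros(3),np.zeros(3),s['K'],s['D'])[0].reshape(-1,2)
def trays(s,px):
    T=np.array(s['tool_from_camera']); p=cv2.undistortPoints(np.array(px,float).reshape(-1,1,2),s['K'],s['D']).reshape(-1,2)
    return T[:3,3],np.c_[p[:,0],-p[:,1],-np.ones(len(p))]@T[:3,:3].T
def tonz(s,px,z):
    c,d=trays(s,px); return c+d*((z-c[2])/d[:,2])[:,None]
E
python3 - <<'E'
from hv import *
s=pickle.load(open('w7.pkl','rb')); print(tpx(s,[(60.2,0,-5.1),(73.2,-25,-5.1),(73.2,25,-5.1),(20,25,-5.1)]).round(1).tolist())
p=tpx(s,[(60.2,0,-5.1)])[0].astype(int); x,y=max(p[0]-80,0),max(p[1]-55,0)
c=s['color'][y:y+130,x:x+160]; print(x,y); cv2.imwrite('pics/c7.png',cv2.resize(c,None,fx=4,fy=4,interpolation=cv2.INTER_CUBIC))
E
```

```text
[[274.2, 145.0], [216.4, 114.4], [332.0, 114.6], [326.8, 230.8]]
194 90
```

View pics/c7.png

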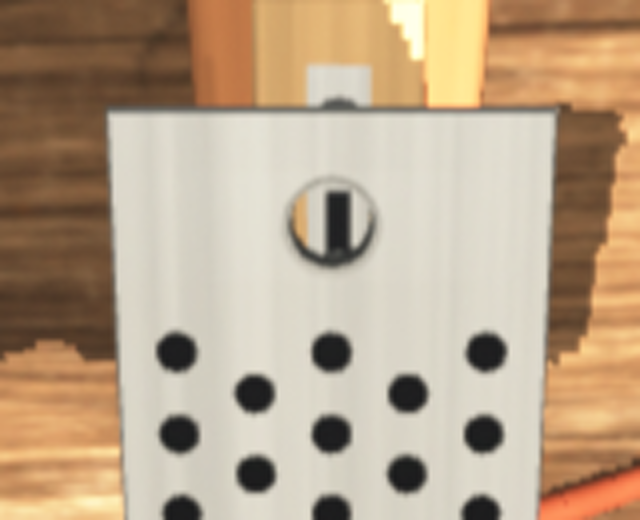

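The crop shows the round hole's rim at (276.4,144.9), the plate end corners at (220.6,117.1) and (332.9,117.1), and the stand bar visible through the hole. The width is about 3% under prediction, so the plate sits about 4 mm deeper in the fingers. I recompute from that.

```bash
python3 - <<'E'
from hv import *
from b import bed
s=pickle.load(open('w7.pkl','rb'))
f=lambda p:(np.array(p,float)+.5)/4-.5+np.array([194,90])
for z in (-5,-3,-2,-1,0):
    C=tonz(s,f([(108,110),(557,110),(126,500),(541,500),(331,221)]),z); print(z,'w',np.linalg.norm(C[1]-C[0]).round(2),np.linalg.norm(C[3]-C[2]).round(2),'yaw',np.degrees(np.arctan2((C[1]-C[0])[0],(C[1]-C[0])[1])).round(2),'end x',C[:2,0].mean().round(1),'hole',C[4].round(1),'midy',C[:4,1].reshape(2,2).mean(1).round(2))
bed()
E
```

```text
-5 w 48.68 48.79 yaw 0.06 end x 72.1 hole [60.2  0.9 -5. ] midy [1.09 1.27]
-3 w 49.36 49.47 yaw 0.06 end x 72.1 hole [60.1  0.9 -3. ] midy [1.09 1.27]
-2 w 49.7 49.81 yaw 0.06 end x 72.1 hole [60.   0.9 -2. ] midy [1.1  1.28]
-1 w 50.03 50.14 yaw 0.06 end x 72.1 hole [59.9  0.9 -1. ] midy [1.1  1.28]
0 w 50.37 50.48 yaw 0.06 end x 72.1 hole [59.9  0.9  0. ] midy [1.1  1.28]
t 8.05 bed xyz [  4.62  -2.22 144.74] rot to go/45 [-0.0001  0.0019 -0.0005] F bed [-1.1  0.8 -1.6] w 0.5382407551926632
```

```bash

python3 -m inch '[{"dx":0.1,"dy":0.03,"dz":0.7,"wx":0,"wy":0,"wz":0,"hand":0},{"dx":0.1,"dy":0,"dz":0.9,"wx":0,"wy":0,"wz":0,"hand":0},{"dx":0.1,"dy":0,"dz":0.8,"wx":0,"wy":0,"wz":0,"hand":0},{"dx":0.06,"dy":0,"dz":0.5,"wx":0,"wy":0,"wz":0,"hand":0},{"dx":0,"dy":0,"dz":0.2,"wx":0,"wy":0,"wz":0,"hand":0}]' | head -1
python3 -m inch '[{"dx":0,"dy":0,"dz":0,"wx":0,"wy":0,"wz":0,"hand":0},{"dx":0,"dy":0,"dz":0,"wx":0,"wy":0,"wz":0,"hand":0},{"dx":0,"dy":0,"dz":0,"wx":0,"wy":0,"wz":0,"hand":0}]' | head -1
python3 b.py; python3 w.py w8; python3 - <<'E'
from hv import *
s=pickle.load(open('w8.pkl','rb'))
c=s['color'][90:220,194:354]; cv2.imwrite('pics/c8.png',cv2.resize(c,None,fx=4,fy=4,interpolation=cv2.INTER_CUBIC))
E
```

```text
time_s: 8.47
time_s: 8.72
t 8.7167 bed xyz [-7.07 -1.35 51.64] rot to go/45 [ 0.0004  0.0024 -0.0004] F bed [-0.4  0.6 -1.6] w 0.5411350981534532
8.7667 [655.6  39.7 116. ] [-0.08  0.43 -0.07  2.06  0.54  0.21  0.89]
```

View pics/c8.png

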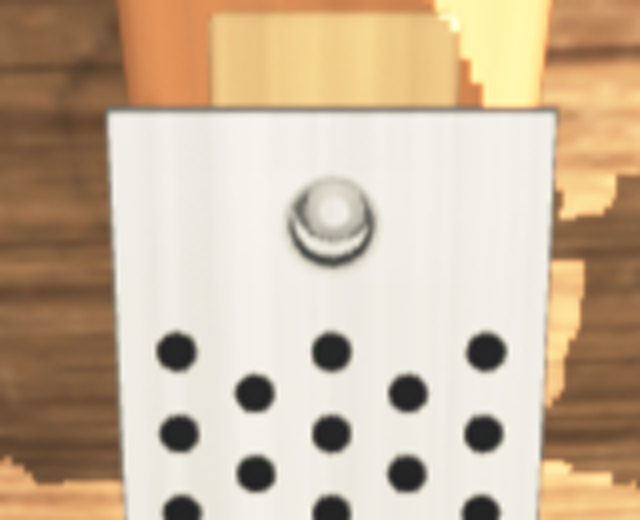

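The pin nose shows through the round hole at crop (334,210), with the hole rim centre at (331,221). I compute the true offset along the insertion axis.

```bash
python3 - <<'E'
from hv import *
s=pickle.load(open('w8.pkl','rb'))
f=lambda p:(np.array(p,float)+.5)/4-.5+np.array([194,90])
print(tonz(s,f([(331,221)]),-1.3).round(2))
for h in (25,27.6,30): print(h,tonz(s,f([(334,210)]),h).round(2))
o=arm.get_obs();print(o['joint_pos'],o['contact_force'])
E
python3 b.py
```

```text
[[59.97  0.94 -1.3 ]]
25 [[59.4   1.33 25.  ]]
27.6 [[59.22  1.34 27.6 ]]
30 [[59.06  1.34 30.  ]]
[-0.08489197  0.42816349 -0.07193759  2.06144308  0.54020822  0.21494679
  0.88955814] [-0.74463219 -0.77408622 -2.47638887]
t 8.7667 bed xyz [-7.14 -1.4  51.87] rot to go/45 [ 0.0004  0.0028 -0.0005] F bed [-1.8 -0.8 -1.9] w 0.5418963769817995
```

```bash

python3 -m inch '[{"dx":-0.025,"dy":0.013,"dz":0.1,"wx":0,"wy":0.003,"wz":0,"hand":0},{"dx":0,"dy":0,"dz":0.1,"wx":0,"wy":0,"wz":0,"hand":0},{"dx":0,"dy":0,"dz":0.1,"wx":0,"wy":0,"wz":0,"hand":0},{"dx":0,"dy":0,"dz":0.1,"wx":0,"wy":0,"wz":0,"hand":0},{"dx":0,"dy":0,"dz":0,"wx":0,"wy":0,"wz":0,"hand":0}]' | head -1
python3 b.py
python3 -m inch '[{"dx":0,"dy":0,"dz":0.07,"wx":0,"wy":0,"wz":0,"hand":0},{"dx":0,"dy":0,"dz":0.07,"wx":0,"wy":0,"wz":0,"hand":0},{"dx":0,"dy":0,"dz":0,"wx":0,"wy":0,"wz":0,"hand":0}]' | head -1
python3 b.py; python3 -c "
from h import *;print(np.round(arm.get_obs()['joint_pos'],3))"
```

```text
time_s: 9.18
t 9.1833 bed xyz [-8.55 -1.25 38.42] rot to go/45 [-0.0002 -0.004   0.0002] F bed [-1.2  0.3 -2.1] w 0.5397027505629269
time_s: 9.43
t 9.4333 bed xyz [-8.42 -1.13 34.34] rot to go/45 [ 0.     -0.0037  0.0002] F bed [-0.4  0.  -1.9] w 0.540848808025466
[-0.076  0.467 -0.081  2.047  0.609  0.201  0.825]
```

```bash
python3 w.py w9; cat > prof.py <<'E'
from hv import *
for n in sys.argv[1:]:
    s=pickle.load(open(n+'.pkl','rb')); g=cv2.cvtColor(s['color'],cv2.COLOR_BGR2GRAY)
    print(n);print(g[132:160:1,264:290:2])
E
python3 prof.py w8 w9; python3 b.py
```

```text
9.4833 [662.3  39.7  99.9] [-0.08  0.47 -0.08  2.05  0.61  0.2   0.83]
w8
[[240 240 240 239 238 240 237 237 236 235 235 237 240]
 [240 241 241 240 237 236 230 233 235 236 237 238 240]
 [240 241 241 239 230 221 211 215 220 231 237 238 240]
 [240 241 241 231 210 202 204 203 197 215 235 238 240]
 [240 241 238 211 197 206 212 211 203 198 225 238 240]
 [240 240 225 178 194 211 216 217 211 200 204 237 240]
 [240 239 201 144 197 213 219 218 212 204 181 230 240]
 [240 231 173 123 202 214 226 228 213 203 163 213 239]
 [239 217 137 128 201 220 231 235 222 202 169 197 238]
 [238 203 115 151 200 227 231 236 230 200 183 177 233]
 [237 199 113 155 199 230 231 236 235 199 186 143 224]
 [234 190 121 154 198 228 232 236 235 198 173 117 215]
 [232 172 148 142 195 223 231 236 231 196 171 108 211]
 [230 150 180 124 191 211 230 233 213 190 156 101 211]
 [229 137 208 132 186 195 214 215 192 179 135 107 213]
 [229 140 208 179 168 184 189 188 183 157 160 110 214]
 [229 164 182 218 149 169 176 177 179 146 199 104 218]
 [232 193 136 229 200 164 159 169 183 200 199 115 223]
 [236 210  92 217 231 208 186 194 21
[... 1478 characters left out ...]
 233 237 235 200 155 115 223]
 [236 210  86 171 201 227 232 236 228 191 115 146 228]
 [238 217 101 130 190 211 228 231 207 159  81 184 234]
 [239 224 157  82 150 191 207 209 164 106  90 209 238]
 [239 231 201  82  95 140 152 150 106  78 135 222 239]
 [239 237 221 139  81  81  93  90  77 113 192 230 239]
 [240 239 230 203 134  83  78  81 108 172 220 236 239]
 [239 239 236 228 199 153 127 139 174 211 229 237 239]
 [239 240 239 234 226 212 200 204 215 226 234 238 239]
 [239 240 240 238 234 231 227 228 229 232 235 238 240]
 [239 239 240 239 237 237 234 234 234 234 236 238 239]]
t 9.4833 bed xyz [-8.39 -1.19 34.48] rot to go/45 [-0.     -0.0036  0.0002] F bed [-1.3  0.5 -2.6] w 0.5438292398015458
```

```bash
cat > nose.py <<'E'
from hv import *
from b import bed
# nose disk: bright (>224) pixels within hole disc
n,hx,hy,r=sys.argv[1],*map(float,sys.argv[2:5])
s=pickle.load(open(n+'.pkl','rb')); g=cv2.cvtColor(s['color'],cv2.COLOR_BGR2GRAY)
Y,X=np.mgrid[:420,:560]; m=((X-hx)**2+(Y-hy)**2<r*r)&(g>224)
p=(X[m].mean(),Y[m].mean()); z=bed()[0][2]-24
print('n',m.sum(),'nose px',np.round(p,1),'tool',tonz(s,[p],z).round(2))
E
python3 nose.py w8 276.4 143 6; python3 nose.py w9 276.4 145 7;  python3 - <<'E'
from hv import *
s=pickle.load(open('w8.pkl','rb'));print(tonz(s,[(277.4,142.2)],27.7))
E
```

```text
t 9.4833 bed xyz [-8.39 -1.19 34.48] rot to go/45 [-0.     -0.0036  0.0002] F bed [-1.3  0.5 -2.6] w 0.5438292398015458
n 40 nose px [277.1 142.2] tool [[60.36  1.28 10.48]]
t 9.4833 bed xyz [-8.39 -1.19 34.48] rot to go/45 [-0.     -0.0036  0.0002] F bed [-1.3  0.5 -2.6] w 0.5438292398015458
n 49 nose px [276.9 147.8] tool [[57.67  1.21 10.48]]
[[59.17759662  1.48681345 27.7       ]]
```

```bash

python3 -m inch '[{"dx":-0.075,"dy":0.01,"dz":-0.03,"wx":0,"wy":-0.003,"wz":0,"hand":0},{"dx":0,"dy":0,"dz":0,"wx":0,"wy":0,"wz":0,"hand":0},{"dx":0,"dy":0,"dz":0,"wx":0,"wy":0,"wz":0,"hand":0}]' | head -1
python3 w.py w10; python3 nose.py w10 276.4 145 7
python3 -c "
from h import *;print(np.round(arm.get_obs()['joint_pos'],3))"
```

```text
time_s: 9.73
9.7833 [664.2  40.1 102.3] [-0.08  0.46 -0.08  2.04  0.61  0.2   0.83]
t 9.7833 bed xyz [-5.65 -0.75 35.75] rot to go/45 [0.0002 0.0004 0.0001] F bed [-1.2  0.1 -2.6] w 0.541310076886459
n 45 nose px [276.2 143. ] tool [[59.9   0.86 11.75]]
[-0.075  0.465 -0.082  2.044  0.607  0.203  0.827]
```

```bash

python3 -m inch '[{"dx":0,"dy":0,"dz":0.07,"wx":0,"wy":0,"wz":0,"hand":0},{"dx":0,"dy":0,"dz":0.07,"wx":0,"wy":0,"wz":0,"hand":0},{"dx":0,"dy":0,"dz":0,"wx":0,"wy":0,"wz":0,"hand":0}]' | head -1
python3 b.py
python3 -m inch '[{"dx":0,"dy":0,"dz":0.07,"wx":0,"wy":0,"wz":0,"hand":0},{"dx":0,"dy":0,"dz":0,"wx":0,"wy":0,"wz":0,"hand":0}]' | head -1
python3 b.py; python3 w.py w11; python3 nose.py w11 276.4 145 8
```

```text
time_s: 10.03
t 10.0333 bed xyz [-6.2  -0.89 31.02] rot to go/45 [-0.     -0.0007  0.0002] F bed [-1.3 -0.7 -2.2] w 0.5427326708309783
time_s: 10.2
t 10.2 bed xyz [-6.12 -0.91 28.96] rot to go/45 [-0.0001 -0.0006  0.    ] F bed [-0.6 -0.1 -2.3] w 0.5375358445455111
10.25 [666.8  39.8  96.1] [-0.06  0.48 -0.09  2.04  0.66  0.2   0.78]
t 10.25 bed xyz [-6.11 -0.9  29.08] rot to go/45 [-0.     -0.0006  0.0001] F bed [-0.9  0.1 -2.4] w 0.540529008058376
n 52 nose px [276.4 143.6] tool [[60.08  0.93  5.08]]
```

```bash

python3 -m inch '[{"dx":0,"dy":0,"dz":0.08,"wx":0,"wy":0,"wz":0,"hand":0},{"dx":0,"dy":0,"dz":0.08,"wx":0,"wy":0,"wz":0,"hand":0},{"dx":0,"dy":0,"dz":0,"wx":0,"wy":0,"wz":0,"hand":0}]' | head -1
python3 b.py
python3 -m inch '[{"dx":0,"dy":0,"dz":0.08,"wx":0,"wy":0,"wz":0,"hand":0},{"dx":0,"dy":0,"dz":0.04,"wx":0,"wy":0,"wz":0,"hand":0},{"dx":0,"dy":0,"dz":0,"wx":0,"wy":0,"wz":0,"hand":0}]' | head -1
python3 b.py; python3 -c "
from h import *;print(np.round(arm.get_obs()['joint_pos'],3))"
```

```text
time_s: 10.5
t 10.5 bed xyz [-6.13 -0.9  24.09] rot to go/45 [-0.     -0.0006  0.0001] F bed [-1.6 -0.2 -1.5] w 0.5392707912089578
time_s: 10.75
t 10.75 bed xyz [-6.07 -0.91 20.61] rot to go/45 [ 0.     -0.0005 -0.    ] F bed [-0.4 -0.5 -2.4] w 0.5398889521350723
[-0.045  0.499 -0.116  2.032  0.734  0.196  0.71 ]
```

```bash

python3 -m inch '[{"dx":0,"dy":0,"dz":0.06,"wx":0,"wy":0,"wz":0,"hand":0},{"dx":0,"dy":0,"dz":0.04,"wx":0,"wy":0,"wz":0,"hand":0},{"dx":0,"dy":0,"dz":0,"wx":0,"wy":0,"wz":0,"hand":0}]' | head -1
python3 b.py
python3 -m inch '[{"dx":0,"dy":0,"dz":0.04,"wx":0,"wy":0,"wz":0,"hand":0},{"dx":0,"dy":0,"dz":0,"wx":0,"wy":0,"wz":0,"hand":0}]' | head -1
python3 b.py
python3 -m inch '[{"dx":0,"dy":0,"dz":0.03,"wx":0,"wy":0,"wz":0,"hand":0},{"dx":0,"dy":0,"dz":0,"wx":0,"wy":0,"wz":0,"hand":0}]' | head -1
python3 b.py; python3 -c "
from h import *;print(np.round(arm.get_obs()['joint_pos'],3))"
```

```text
time_s: 11.0
t 11.0 bed xyz [-6.02 -0.84 17.7 ] rot to go/45 [ 0.0001 -0.0004  0.0001] F bed [-0.   0.4 -1.6] w 0.5388540559961327
time_s: 11.17
t 11.1667 bed xyz [-5.94 -0.84 16.59] rot to go/45 [ 0.0001 -0.0002  0.0001] F bed [-0.8 -0.  -2. ] w 0.5439573911302947
time_s: 11.33
t 11.3333 bed xyz [-5.87 -0.83 15.74] rot to go/45 [ 0.0001 -0.0001  0.0001] F bed [ 0.1 -0.2 -1.8] w 0.5393324442809447
[-0.035  0.511 -0.128  2.027  0.781  0.196  0.666]
```

Now the last bit, in small feeling steps until the bed pushes back.

```bash

python3 -m inch '[{"dx":0,"dy":0,"dz":0.03,"wx":0,"wy":0,"wz":0,"hand":0},{"dx":0,"dy":0,"dz":0,"wx":0,"wy":0,"wz":0,"hand":0}]' | head -1
python3 b.py
python3 -m inch '[{"dx":0,"dy":0,"dz":0.03,"wx":0,"wy":0,"wz":0,"hand":0},{"dx":0,"dy":0,"dz":0,"wx":0,"wy":0,"wz":0,"hand":0}]' | head -1
python3 b.py
python3 -m inch '[{"dx":0,"dy":0,"dz":0.03,"wx":0,"wy":0,"wz":0,"hand":0},{"dx":0,"dy":0,"dz":0,"wx":0,"wy":0,"wz":0,"hand":0}]' | head -1
python3 b.py
```

```text
time_s: 11.5
t 11.5 bed xyz [-5.91 -0.85 14.84] rot to go/45 [ 0.     -0.0001  0.0001] F bed [-0.9  0.3 -2.9] w 0.5434944375806683
time_s: 11.67
t 11.6667 bed xyz [-5.95 -0.82 13.9 ] rot to go/45 [ 0.0001 -0.0002  0.0001] F bed [-1.8  0.1 -2.6] w 0.543365825608899
time_s: 11.83
t 11.8333 bed xyz [-5.97 -0.87 12.99] rot to go/45 [-0.     -0.0002  0.0001] F bed [-1.3 -0.1 -1.4] w 0.5393897068339942
```

```bash

python3 -m inch '[{"dx":0,"dy":0,"dz":0.03,"wx":0,"wy":0,"wz":0,"hand":0},{"dx":0,"dy":0,"dz":0,"wx":0,"wy":0,"wz":0,"hand":0}]' | head -1
python3 b.py
python3 -m inch '[{"dx":0,"dy":0,"dz":0.03,"wx":0,"wy":0,"wz":0,"hand":0},{"dx":0,"dy":0,"dz":0,"wx":0,"wy":0,"wz":0,"hand":0}]' | head -1
python3 b.py
python3 -m inch '[{"dx":0,"dy":0,"dz":0.03,"wx":0,"wy":0,"wz":0,"hand":0},{"dx":0,"dy":0,"dz":0,"wx":0,"wy":0,"wz":0,"hand":0}]' | head -1
python3 b.py; python3 w.py w12;python3 nose.py w12 276.4 145 9
```

```text
time_s: 12.0
t 12.0 bed xyz [-5.91 -0.83 12.11] rot to go/45 [ 0.0001 -0.0001  0.0001] F bed [-0.5  0.3 -2. ] w 0.5428739242596261
time_s: 12.17
t 12.1667 bed xyz [-5.94 -0.84 11.21] rot to go/45 [ 0.0001 -0.0002  0.    ] F bed [-2.1 -0.7 -1.7] w 0.539138708022132
time_s: 12.33
t 12.3333 bed xyz [-5.84 -0.8  10.75] rot to go/45 [-0.0002  0.0002  0.0002] F bed [-2.  -0.7  3.9] w 0.5404008825863835
12.3833 [675.4  39.7  80. ] [-0.02  0.52 -0.14  2.02  0.83  0.2   0.62]
t 12.3833 bed xyz [-5.81 -0.79 10.76] rot to go/45 [-0.0001  0.0002  0.0002] F bed [-1.9  0.2  4.7] w 0.5422030924342132
n 67 nose px [276.2 146.3] tool [[ 60.31   0.87 -13.24]]
```

Contact at TCP 10.8 mm out matches the grip height on the bench (10.9), so the plate is home. I press once more and then release partly.

```bash

python3 -m inch '[{"dx":0,"dy":0,"dz":0.03,"wx":0,"wy":0,"wz":0,"hand":0},{"dx":0,"dy":0,"dz":0,"wx":0,"wy":0,"wz":0,"hand":0}]' | head -1
python3 b.py
python3 -m inch '[{"dx":0,"dy":0,"dz":0,"wx":0,"wy":0,"wz":0,"hand":0.8},{"dx":0,"dy":0,"dz":0,"wx":0,"wy":0,"wz":0,"hand":0.8},{"dx":0,"dy":0,"dz":0,"wx":0,"wy":0,"wz":0,"hand":0.8},{"dx":0,"dy":0,"dz":0,"wx":0,"wy":0,"wz":0,"hand":0.8},{"dx":0,"dy":0,"dz":0,"wx":0,"wy":0,"wz":0,"hand":0.8}]' | head -1
python3 b.py; python3 w.py w13;  python3 - <<'E'
from hv import *
from hol import cen
# plate end corners/dots shift between held and released
for n in ('w12','w13'):
    s=pickle.load(open(n+'.pkl','rb')); print([np.round(cen(s,(194+x/4,90+y/4),5),2).tolist() for x,y in ((177,352),(331,352),(486,352),(179,435),(484,435))])
E
```

```text
time_s: 12.55
t 12.55 bed xyz [-5.8  -0.78 10.7 ] rot to go/45 [-0.0007  0.0006  0.0004] F bed [-4.2 -0.8 17.3] w 0.5408347668344178
time_s: 12.97
t 12.9667 bed xyz [-5.64 -0.79  9.38] rot to go/45 [ 0.0002  0.0003 -0.    ] F bed [ 0.2 -0.1 -0.1] w 0.7938415688760313
13.0167 [676.1  39.6  78.7] [-0.02  0.53 -0.14  2.02  0.84  0.19  0.61]
[[237.57, 177.47], [276.37, 177.57], [315.04, 177.52], [238.28, 198.01], [314.33, 198.06]]
[[237.24, 177.67], [276.37, 177.68], [315.39, 177.64], [237.9, 198.36], [314.64, 198.4]]
```

Plate home: on release the dots stayed put. I retract and go for the fine plate.

```bash

python3 -m inch '[{"dx":0,"dy":0,"dz":-0.4,"wx":0,"wy":0,"wz":0,"hand":0.8},{"dx":0,"dy":0,"dz":-0.8,"wx":0,"wy":0,"wz":0,"hand":0.8},{"dx":0,"dy":0,"dz":-1,"wx":0,"wy":0,"wz":0,"hand":1},{"dx":0,"dy":0,"dz":-1,"wx":0,"wy":0,"wz":0,"hand":1},{"dx":0,"dy":0,"dz":-1,"wx":0,"wy":0,"wz":0,"hand":1}]' | head -2
python3 -m inch '[{"dx":0,"dy":0.5,"dz":0,"wx":0,"wy":0.15,"wz":0,"hand":1},{"dx":0,"dy":0.8,"dz":0,"wx":0,"wy":0.15,"wz":0,"hand":1},{"dx":0,"dy":1,"dz":0,"wx":0,"wy":0.15,"wz":0,"hand":1},{"dx":0,"dy":1,"dz":0,"wx":0,"wy":0.15,"wz":0,"hand":1},{"dx":0,"dy":1,"dz":0,"wx":0,"wy":0,"wz":-0.09,"hand":1}]' | head -2
python3 -m inch '[{"dx":0,"dy":1,"dz":0,"wx":0,"wy":0,"wz":-0.09,"hand":1},{"dx":0,"dy":1,"dz":0,"wx":0,"wy":0,"wz":0,"hand":1},{"dx":0,"dy":0.8,"dz":0,"wx":0,"wy":0,"wz":0,"hand":1},{"dx":0,"dy":0,"dz":0,"wx":0,"wy":0,"wz":0,"hand":1},{"dx":0,"dy":0,"dz":0,"wx":0,"wy":0,"wz":0,"hand":1}]' | head -3
python3 w.py w14; python3 pl.py w14 12; python3 d.py 501.6 253.8 10.5
```

```text
time_s: 13.43
tcp_pos: [617.8, 41.6, 191.6]
time_s: 13.85
tcp_pos: [626.7, 169.2, 190.4]
time_s: 14.27
tcp_pos: [615.2, 256.7, 190.8]
tcp_rot: [-0.0, -0.056, 0.998, 0.001]
14.3167 [616.  254.3 190.7] [-0.02  0.61 -0.61  1.54  0.38  1.11  0.97]
box [[-7.0, 237.0], [15.0, 157.0], [68.0, 171.0], [47.0, 251.0]] ctr [661.8  -1.4  12. ] sizes [97.  54.5] yaw 160.19
box [[258.0, 0.0], [312.0, 0.0], [312.0, 154.0], [258.0, 154.0]] ctr [508.9 253.8  12. ] sizes [ 48.9 138.4] yaw 8.09
tcp [616.  254.3 190.7] shift/30 [3.791 0.402 6.007] yyaw 96.23 z [-0.    -0.001 -1.   ]
```

```bash
python3 - <<'E'
from hol import *
s=pickle.load(open('w14.pkl','rb')); yaw=np.radians(6); d=np.array([np.cos(yaw),np.sin(yaw),0])
p=proj(s,[np.array([503,254,12])-62*d,np.array([503,254,12])+62*d]); print(p.round(1))
g=cv2.cvtColor(s['color'],cv2.COLOR_BGR2GRAY)
print(g[:24:2,270:300:2]); r=int(p[1][1]); print(g[r-14:r+14:2,270:300:2])
rep(onz(s,[cen(s,q,8) for q in p],12),arm.get_obs(),10.5)
E
```

```text
[[287.    1.6]
 [285.  140.9]]
[[255 255 255 255 255 239  43  31  29  30 132 255 255 255 255]
 [255 255 255 255 255 209  47  74  78  54  96 254 255 255 255]
 [255 255 255 255 255 231  72  73  81  85 118 254 255 255 255]
 [255 255 255 255 255 254 173 101  90  88 223 255 255 255 255]
 [255 255 255 255 255 255 251 203 182 212 255 255 255 255 255]
 [255 255 255 255 255 255 255 255 255 255 255 255 255 255 255]
 [255 255 255 255 255 255 255 255 255 255 255 255 255 255 255]
 [255 255 255 255 255 255 255 255 255 255 255 255 255 255 255]
 [255 255 255 255 255 255 255 255 255 255 255 255 255 255 255]
 [255 255 255 255 255 255 255 255 255 255 255 255 255 255 255]
 [255 255 255 255 255 255 255 255 255 255 255 255 255 255 255]
 [255 255 255 255 255 255 255 255 255 255 255 255 255 255 255]]
[[254 254 254 254 254 254 254 253 254 254 254 254 254 254 254]
 [254 254 254 254 254 254 254 253 254 254 254 253 254 254 254]
 [254 254 254 254 254 254 254 253 254 254 254 254 254 254 254]
 [254 254 254 254 253 254 254 253 253 253 254 253 254 254 254]
 [254 254 254 254 246 231 228 225 227 238 254 253 254 254 254]
 [253 254 254 254 233  75  69  69  62 171 254 253 254 253 254]
 [253 254 254 253 234 136 153 172  93 188 253 253 254 253 254]
 [253 254 254 253 231 166 173 169  92 199 253 253 253 253 254]
 [253 254 254 253 223 174 171 169  93 208 253 253 253 253 254]
 [253 254 254 253 219 163 173 184 106 213 253 253 253 253 253]
 [253 254 254 253 216 131 133 134  77 217 253 253 253 253 253]
 [253 253 254 253 230 197 201 197 193 238 253 253 253 253 253]
 [253 253 254 253 252 253 252 251 251 252 253 253 253 253 253]
 [252 253 253 252 252 253 253 252 252 253 253 253 252 253 253]]
ctr [503.1 252.9  12. ] len 122.5 yaw 6.15 tool y yaw 96.23
shift tool mm [112.3  11.  180.2]
```

```bash
python3 - <<'E'
from hol import *
a=pickle.load(open('w1.pkl','rb')); s=pickle.load(open('w14.pkl','rb'))
print(onz(a,[(262,196),(272,225),(288,272)],6).round(0).tolist())
print(tri(a,[(194,178),(203,271)],s,[(286,1),(283.8,141.5)]).round(1).tolist())
E
```

```text
[[459.0, 329.0, 6.0], [495.0, 343.0, 6.0], [558.0, 369.0, 6.0]]
[[441.5, 247.2, 12.6, 1.3], [565.5, 259.0, 4.8, 1.4]]
```

```bash

python3 -m inch '[{"dx":0.75,"dy":0.07,"dz":0.7,"wx":0,"wy":0,"wz":0,"hand":0.8},{"dx":0.75,"dy":0.07,"dz":0.9,"wx":0,"wy":0,"wz":0,"hand":0.8},{"dx":0.75,"dy":0.07,"dz":1,"wx":0,"wy":0,"wz":0,"hand":0.8},{"dx":0.75,"dy":0.07,"dz":1,"wx":0,"wy":0,"wz":0,"hand":0.8},{"dx":0.75,"dy":0.06,"dz":0.8,"wx":0,"wy":0,"wz":0,"hand":0.8}]' | head -1
python3 -m inch '[{"dx":0,"dy":0,"dz":0.5,"wx":0,"wy":0,"wz":0,"hand":0.8},{"dx":0,"dy":0,"dz":0.2,"wx":0,"wy":0,"wz":0,"hand":0.8},{"dx":0,"dy":0,"dz":0,"wx":0,"wy":0,"wz":0,"hand":0.8},{"dx":0,"dy":0,"dz":0,"wx":0,"wy":0,"wz":0,"hand":0.8}]' | head -4
python3 d.py 502.5 252.2 9.5
```

```text
time_s: 14.73
time_s: 15.07
tcp_pos: [505.1, 251.4, 38.7]
tcp_rot: [0.001, -0.053, 0.999, 0.0]
contact_force: [0.2, 0.2, 0.3]
tcp [505.1 251.4  38.7] shift/30 [0.086 0.037 0.974] yyaw 96.03 z [ 0.002  0.    -1.   ]
```

```bash

python3 -m inch '[{"dx":0.08,"dy":0.03,"dz":0.4,"wx":0,"wy":0,"wz":0,"hand":0.8},{"dx":0,"dy":0,"dz":0.3,"wx":0,"wy":0,"wz":0,"hand":0.8},{"dx":0,"dy":0,"dz":0.15,"wx":0,"wy":0,"wz":0,"hand":0.8},{"dx":0,"dy":0,"dz":0.08,"wx":0,"wy":0,"wz":0,"hand":0.8},{"dx":0,"dy":0,"dz":0,"wx":0,"wy":0,"wz":0,"hand":0.8}]' | head -1
python3 -m inch '[{"dx":0,"dy":0,"dz":0,"wx":0,"wy":0,"wz":0,"hand":0.8},{"dx":0,"dy":0,"dz":0,"wx":0,"wy":0,"wz":0,"hand":0.8}]' | head -4
python3 d.py 502.5 252.2 10
```

```text
time_s: 15.48
time_s: 15.65
tcp_pos: [501.0, 253.1, 10.4]
tcp_rot: [0.0, -0.054, 0.999, 0.0]
contact_force: [0.7, -0.0, -0.1]
tcp [501.  253.1  10.4] shift/30 [-0.047 -0.035  0.014] yyaw 96.17 z [ 0.  0. -1.]
```

```bash

python3 -m inch '[{"dx":0,"dy":0,"dz":0,"wx":0,"wy":0,"wz":0,"hand":0},{"dx":0,"dy":0,"dz":0,"wx":0,"wy":0,"wz":0,"hand":0},{"dx":0,"dy":0,"dz":0,"wx":0,"wy":0,"wz":0,"hand":0},{"dx":0,"dy":0,"dz":0,"wx":0,"wy":0,"wz":0,"hand":0},{"dx":0,"dy":0,"dz":0,"wx":0,"wy":0,"wz":0,"hand":0}]' | tail -2
python3 -m inch '[{"dx":0,"dy":0,"dz":0,"wx":0,"wy":0,"wz":0,"hand":0},{"dx":0,"dy":0,"dz":0,"wx":0,"wy":0,"wz":0,"hand":0},{"dx":0,"dy":0,"dz":0,"wx":0,"wy":0,"wz":0,"hand":0}]' | tail -5
```

```text
width: 0.538
grip_force: 30.0
tcp_pos: [500.9, 252.7, 10.3]
tcp_rot: [0.0, -0.054, 0.999, -0.0]
contact_force: [0.3, -1.5, 3.0]
width: 0.537
grip_force: 30.0
```

```bash

python3 -m inch '[{"dx":0,"dy":0,"dz":-0.3,"wx":0,"wy":0,"wz":0,"hand":0},{"dx":0,"dy":0,"dz":-0.6,"wx":0,"wy":0,"wz":0,"hand":0},{"dx":0,"dy":0,"dz":-0.9,"wx":0,"wy":0,"wz":0,"hand":0},{"dx":0,"dy":0,"dz":-1,"wx":0,"wy":0,"wz":0,"hand":0},{"dx":0,"dy":0,"dz":-1,"wx":0,"wy":0,"wz":0,"hand":0}]' | tail -5
python3 d.py 620 41 205
```

```text
tcp_pos: [499.8, 252.8, 125.1]
tcp_rot: [-0.001, -0.054, 0.999, -0.0]
contact_force: [1.1, 0.4, -1.9]
width: 0.539
grip_force: 30.0
tcp [499.8 252.8 125.1] shift/30 [-3.216 -7.451 -2.668] yyaw 96.2 z [-0.002 -0.    -1.   ]
```

```bash

python3 -m inch '[{"dx":-0.2,"dy":-0.5,"dz":-0.6,"wx":0,"wy":0,"wz":0,"hand":0},{"dx":-0.4,"dy":-0.9,"dz":-0.6,"wx":0,"wy":0,"wz":0,"hand":0},{"dx":-0.4,"dy":-0.9,"dz":-0.6,"wx":0,"wy":0,"wz":0,"hand":0},{"dx":-0.4,"dy":-0.9,"dz":-0.6,"wx":0,"wy":0,"wz":0,"hand":0},{"dx":-0.4,"dy":-0.95,"dz":-0.3,"wx":0,"wy":0,"wz":0,"hand":0}]' | head -1
python3 -m inch '[{"dx":-0.4,"dy":-0.9,"dz":0,"wx":0,"wy":0,"wz":0,"hand":0},{"dx":-0.4,"dy":-0.9,"dz":0,"wx":0,"wy":0,"wz":0,"hand":0},{"dx":-0.4,"dy":-0.9,"dz":0,"wx":0,"wy":0,"wz":0,"hand":0},{"dx":-0.2,"dy":-0.6,"dz":0,"wx":0,"wy":0,"wz":0.09,"hand":0},{"dx":0,"dy":0,"dz":0,"wx":0,"wy":0,"wz":0.09,"hand":0}]' | head -2
python3 -m inch '[{"dx":0,"dy":0,"dz":0,"wx":0,"wy":-0.15,"wz":0,"hand":0},{"dx":0,"dy":0,"dz":0,"wx":0,"wy":-0.15,"wz":0,"hand":0},{"dx":0,"dy":0,"dz":0,"wx":0,"wy":-0.15,"wz":0,"hand":0},{"dx":0,"dy":0,"dz":0,"wx":0,"wy":-0.15,"wz":0,"hand":0},{"dx":0,"dy":0,"dz":0,"wx":0,"wy":0,"wz":0,"hand":0}]' | head -1
python3 -m inch '[{"dx":0,"dy":0,"dz":0,"wx":0,"wy":0,"wz":0,"hand":0},{"dx":0,"dy":0,"dz":0,"wx":0,"wy":0,"wz":0,"hand":0}]' | head -1
python3 b.py; python3 w.py w15; python3 - <<'E'
from hv import *
s=pickle.load(open('w15.pkl','rb')); p=tpx(s,[(62,0,-1.7)])[0]; print(p)
g=cv2.cvtColor(s['color'],cv2.COLOR_BGR2GRAY); x,y=p.astype(int); print(g[y-16:y+18,x-14:x+18:2])
E
```

```text
time_s: 17.15
time_s: 17.57
tcp_pos: [621.8, 34.0, 204.7]
time_s: 17.98
time_s: 18.15
t 18.15 bed xyz [  2.9   -1.23 147.95] rot to go/45 [-0.0006 -0.0007  0.0005] F bed [ 0.6  0.5 -2.1] w 0.5381908447891298
18.2 [622.1  41.2 206.7] [ 0.27  0.26 -0.49  2.07  0.54  0.43  0.92]
[274.29315897 140.36807662]
[[231 228 226 227 227 227 225 227 227 223 224 221 221 223 226 227]
 [230 228 226 227 228 227 225 227 227 224 224 220 222 223 226 228]
 [231 228 226 227 228 227 225 227 227 223 224 220 222 223 225 227]
 [231 228 226 227 228 227 225 227 227 223 224 220 222 223 226 227]
 [231 228 225 227 227 227 225 227 227 223 224 220 222 223 226 227]
 [230 228 226 227 228 227 225 227 227 223 223 220 222 223 226 227]
 [230 228 225 227 227 227 225 227 227 223 223 220 221 223 226 226]
 [231 228 226 227 228 227 225 227 227 223 223 220 221 223 226 227]
 [231 229 226 227 228 227 226 227 226 222 223 221 223 224 227 227]
 [232 230 227 228 228 228 226 217 210 206 212 220 223 224 227 228]
 [232 230 227 228 228 227 212 195 191 185 192 204 221 225 227 228]
 [232 230 227 228 228 216 192 194 210 201 195 185 210 224 
[... 783 characters left out ...]
 219 221 226 222  94 191 225]
 [231 229 225 196 108 224 228 225 176 173 219 226 225 107 195 225]
 [230 229 226 204 114 218 228 216  83  88 213 226 217 107 200 226]
 [231 229 226 212 147 189 227 197  40  45 196 224 181 130 208 226]
 [231 228 225 219 180 129 208 198  37  42 183 216 120 163 217 226]
 [230 229 226 224 200 108 146 190  46  53 188 159 101 190 223 226]
 [231 229 226 226 211 157  89 134  56  61 146  91 146 205 226 226]
 [231 228 226 226 221 197 142  95  66  65  89 134 186 215 226 226]
 [231 229 226 227 226 214 193 153 117 103 145 184 206 222 226 226]
 [230 229 225 226 227 223 210 198 184 172 193 202 216 223 226 226]
 [231 228 225 226 226 226 220 217 212 206 209 211 220 222 226 225]]
```

```bash
python3 - <<'E'
from hv import *
s=pickle.load(open('w15.pkl','rb')); print(tonz(s,[(276.8,145)],-1.65), tonz(s,[(276.4,144.9)],-5.1))
E
```

```text
[[59.93629528  1.1355571  -1.65      ]] [[60.24521648  0.95506025 -5.1       ]]
```

```bash

python3 -m inch '[{"dx":0.1,"dy":0.01,"dz":0.7,"wx":0,"wy":0,"wz":0,"hand":0},{"dx":0.1,"dy":0,"dz":0.9,"wx":0,"wy":0,"wz":0,"hand":0},{"dx":0.1,"dy":0,"dz":0.9,"wx":0,"wy":0,"wz":0,"hand":0},{"dx":0,"dy":0,"dz":0.6,"wx":0,"wy":0,"wz":0,"hand":0},{"dx":0,"dy":0,"dz":0.3,"wx":0,"wy":0,"wz":0,"hand":0}]' | head -1
python3 -m inch '[{"dx":0,"dy":0,"dz":0,"wx":0,"wy":0,"wz":0,"hand":0},{"dx":0,"dy":0,"dz":0,"wx":0,"wy":0,"wz":0,"hand":0},{"dx":0,"dy":0,"dz":0,"wx":0,"wy":0,"wz":0,"hand":0}]' | head -1
python3 b.py; python3 w.py w16; python3 - <<'E'
from hv import *
s=pickle.load(open('w16.pkl','rb'))
g=cv2.cvtColor(s['color'],cv2.COLOR_BGR2GRAY);print(g[132:160,264:292:2])
E
```

```text
time_s: 18.62
time_s: 18.87
t 18.8667 bed xyz [-5.57 -0.69 46.08] rot to go/45 [ 0.0006  0.0021 -0.0003] F bed [ 0.2 -1.4 -1.8] w 0.5417540382318922
18.9167 [659.5  40.1 111.8] [ 0.07  0.45 -0.26  2.05  0.82  0.26  0.64]
[[233 234 234 234 232 233 232 229 229 229 229 230 233 233]
 [233 234 234 234 232 225 219 215 218 228 229 230 233 233]
 [233 234 234 233 222 202 196 194 194 214 228 230 234 233]
 [233 234 234 224 200 192 199 196 189 192 218 230 233 233]
 [233 234 232 203 190 201 210 204 195 183 195 229 234 233]
 [233 234 224 190 196 214 221 213 196 182 166 216 233 233]
 [233 233 206 187 200 223 227 224 195 182 135 197 232 233]
 [233 230 193 184 202 226 227 229 196 183 119 188 226 233]
 [233 226 177 182 206 225 227 231 201 182 114 177 218 233]
 [233 217 154 182 204 225 227 231 201 177 112 187 210 233]
 [232 203 141 178 198 223 227 229 193 174 120 206 201 233]
 [232 196 160 170 188 214 226 217 185 165 141 215 198 231]
 [231 195 183 147 179 194 208 193 177 138 173 221 196 231]
 [231 194 181 125 168 177 183 175 164 107 199 221 190 231]
 [230 197 163 145 143 164 169 165 135 126 214 204 192 231]
 [231 200 137 192 134 133 152 143 125 180 225 162 200 231]
 [231 207 116 219 184 137 130 139 178 213 229 122 205 231]
 [232 215 127 223 217 193 180 187 210 225 223 114 210 232]
 [232 221 158 199 226 225 219 218 221 227 187 136 217 232]
 [232 227 189 138 213 230 227 227 226 220 128 173 225 232]
 [232 231 209 114 151 215 227 226 218 164 116 200 230 232]
 [232 232 221 166 102 152 184 191 161  98 160 214 232 232]
 [231 232 228 206 155 103 108 119  96 150 196 224 232 232]
 [232 233 232 223 203 162 127 116 153 198 216 228 232 232]
 [232 232 232 230 220 207 193 183 203 215 224 229 232 232]
 [231 232 233 233 228 225 221 216 220 223 227 229 232 232]
 [231 232 232 233 231 230 228 225 226 227 228 229 232 232]
 [231 232 232 232 231 232 230 228 228 226 228 229 231 231]]
```

```bash
python3 - <<'E'
from hv import *
s=pickle.load(open('w16.pkl','rb')); print(tonz(s,[(276.0,140.4)],22.1))
E
```

```text
[[60.48810609  0.73479069 22.1       ]]
```

```bash

python3 -m inch '[{"dx":0.018,"dy":-0.013,"dz":0.1,"wx":0,"wy":0.002,"wz":0,"hand":0},{"dx":0,"dy":0,"dz":0.1,"wx":0,"wy":0,"wz":0,"hand":0},{"dx":0,"dy":0,"dz":0.08,"wx":0,"wy":0,"wz":0,"hand":0},{"dx":0,"dy":0,"dz":0,"wx":0,"wy":0,"wz":0,"hand":0},{"dx":0,"dy":0,"dz":0,"wx":0,"wy":0,"wz":0,"hand":0}]' | head -1
python3 b.py;  python3 -c "
from h import *;print(np.round(arm.get_obs()['joint_pos'],3))"
```

```text
time_s: 19.33
t 19.3333 bed xyz [-7.8  -1.55 36.99] rot to go/45 [-0.0001 -0.0022  0.0002] F bed [-0.9  0.3 -1.9] w 0.5475339709096309
[ 0.061  0.472 -0.245  2.044  0.841  0.25   0.624]
```

```bash

python3 -m inch '[{"dx":-0.055,"dy":0.018,"dz":0,"wx":0,"wy":-0.002,"wz":0,"hand":0},{"dx":0,"dy":0,"dz":0,"wx":0,"wy":0,"wz":0,"hand":0},{"dx":0,"dy":0,"dz":0,"wx":0,"wy":0,"wz":0,"hand":0}]' | head -1
python3 b.py; python3 w.py w17; python3 - <<'E'
from hv import *
s=pickle.load(open('w17.pkl','rb'))
g=cv2.cvtColor(s['color'],cv2.COLOR_BGR2GRAY);print(g[134:158,264:292:2])
E
```

```text
time_s: 19.58
t 19.5833 bed xyz [-5.8  -0.77 37.1 ] rot to go/45 [0.0003 0.0004 0.0002] F bed [-1.1  0.5 -1.6] w 0.5415645556275804
19.6333 [663.4  40.  103.3] [ 0.06  0.47 -0.24  2.04  0.84  0.25  0.62]
[[233 234 235 234 222 202 197 189 195 214 228 231 234 233]
 [233 234 235 225 200 192 199 195 190 191 219 230 234 234]
 [233 234 233 203 192 201 206 203 197 180 196 229 234 233]
 [233 233 224 191 197 206 208 205 199 183 166 217 234 234]
 [233 233 207 189 199 209 219 210 198 189 138 196 232 234]
 [234 231 195 189 201 218 225 222 199 190 124 187 226 234]
 [234 227 194 186 203 225 227 229 200 187 136 172 219 234]
 [233 217 173 185 207 226 227 230 208 184 140 173 210 233]
 [232 204 136 183 211 225 227 231 214 183 135 186 201 233]
 [232 196 117 183 207 225 227 230 208 181 123 189 197 232]
 [232 194 123 181 197 223 227 229 197 181 106 189 195 231]
 [231 195 133 173 188 215 225 219 186 174 109 192 190 231]
 [231 197 130 148 179 194 208 194 177 151 132 184 193 232]
 [231 201 115 117 169 176 183 175 170 125 169 150 201 231]
 [231 207 105 135 144 164 169 166 140 125 199 117 205 232]
 [232 217 125 178 131 136 150 145 108 167 205 113 210 232]
 [232 224 158 176 180 139 126 133 154 201 178 137 218 233]
 [232 228 189 127 193 190 172 183 201 207 125 173 226 232]
 [232 231 210 113 139 200 210 214 211 160 116 200 230 232]
 [232 232 222 166 100 146 175 186 161  97 159 215 232 232]
 [232 233 228 207 155 102 107 118  96 150 197 224 232 233]
 [232 233 232 224 203 162 127 116 154 198 216 229 232 232]
 [232 233 233 231 220 208 193 184 203 215 225 230 232 232]
 [232 232 233 233 228 225 221 216 220 224 227 230 232 232]]
```

```bash
python3 - <<'E'
from hv import *
s=pickle.load(open('w17.pkl','rb')); print(tonz(s,[(276.1,142.0)],13.1))
E
python3 -m inch '[{"dx":0,"dy":-0.005,"dz":0.06,"wx":0,"wy":0,"wz":0,"hand":0},{"dx":0,"dy":0,"dz":0,"wx":0,"wy":0,"wz":0,"hand":0},{"dx":0,"dy":0,"dz":0,"wx":0,"wy":0,"wz":0,"hand":0}]' | head -1
python3 b.py
```

```text
[[60.27286691  0.79852455 13.1       ]]
time_s: 19.88
t 19.8833 bed xyz [-6.2  -1.16 35.08] rot to go/45 [-0.0001 -0.0004  0.0001] F bed [-0.1  0.7 -1.8] w 0.5423364311973057
```

```bash

python3 -m inch '[{"dx":0,"dy":0.003,"dz":0.06,"wx":0,"wy":0,"wz":0,"hand":0},{"dx":0,"dy":0,"dz":0.06,"wx":0,"wy":0,"wz":0,"hand":0},{"dx":0,"dy":0,"dz":0,"wx":0,"wy":0,"wz":0,"hand":0}]' | head -1
python3 b.py
python3 -m inch '[{"dx":0,"dy":0,"dz":0.05,"wx":0,"wy":0,"wz":0,"hand":0},{"dx":0,"dy":0,"dz":0,"wx":0,"wy":0,"wz":0,"hand":0}]' | head -1
python3 b.py
```

```text
time_s: 20.13
t 20.1333 bed xyz [-6.26 -1.05 31.27] rot to go/45 [-0.     -0.0006  0.    ] F bed [-0.5  1.  -2.2] w 0.5411619857550458
time_s: 20.3
t 20.3 bed xyz [-6.2  -1.   29.85] rot to go/45 [ 0.0001 -0.0004  0.0001] F bed [-0.2  0.8 -1.6] w 0.5427425142512832
```

```bash

python3 -m inch '[{"dx":0,"dy":0,"dz":0.05,"wx":0,"wy":0,"wz":0,"hand":0},{"dx":0,"dy":0,"dz":0,"wx":0,"wy":0,"wz":0,"hand":0}]' | head -1
python3 b.py
python3 -m inch '[{"dx":0,"dy":0,"dz":0.03,"wx":0,"wy":0,"wz":0,"hand":0},{"dx":0,"dy":0,"dz":0,"wx":0,"wy":0,"wz":0,"hand":0}]' | head -1
python3 b.py
python3 -m inch '[{"dx":0,"dy":0,"dz":0.03,"wx":0,"wy":0,"wz":0,"hand":0},{"dx":0,"dy":0,"dz":0,"wx":0,"wy":0,"wz":0,"hand":0}]' | head -1
python3 b.py
```

```text
time_s: 20.47
t 20.4667 bed xyz [-6.12 -1.02 28.42] rot to go/45 [ 0.     -0.0002  0.    ] F bed [-0.9 -0.1 -0.9] w 0.5366608741461003
time_s: 20.63
t 20.6333 bed xyz [-6.08 -0.98 27.6 ] rot to go/45 [ 0.0001 -0.0001  0.0001] F bed [-1.1  0.2 -1.1] w 0.5433091772523381
time_s: 20.8
t 20.8 bed xyz [-5.97 -0.97 27.03] rot to go/45 [-0.0001  0.0002  0.0002] F bed [-1.3 -0.8  1.9] w 0.5365386824070473
```

```bash

python3 -m inch '[{"dx":0,"dy":0,"dz":0.03,"wx":0,"wy":0,"wz":0,"hand":0},{"dx":0,"dy":0,"dz":0,"wx":0,"wy":0,"wz":0,"hand":0},{"dx":0,"dy":0,"dz":0,"wx":0,"wy":0,"wz":0,"hand":0}]' | head -1
python3 b.py; python3 w.py w18; python3 - <<'E'
from hv import *
s=pickle.load(open('w18.pkl','rb'));c=s['color'][80:230,180:380]; cv2.imwrite('pics/c18.png',cv2.resize(c,None,fx=4,fy=4,interpolation=cv2.INTER_CUBIC))
E
```

```text
time_s: 21.05
t 21.05 bed xyz [-5.98 -1.01 26.94] rot to go/45 [-0.0007  0.0006  0.0003] F bed [-3.1 -0.2 14.4] w 0.5444859020671518
21.1 [667.9  39.8  94.3] [ 0.04  0.49 -0.22  2.03  0.87  0.24  0.59]
```

```bash

python3 -m inch '[{"dx":0,"dy":0,"dz":0,"wx":0,"wy":0,"wz":0,"hand":0.8},{"dx":0,"dy":0,"dz":0,"wx":0,"wy":0,"wz":0,"hand":0.8},{"dx":0,"dy":0,"dz":0,"wx":0,"wy":0,"wz":0,"hand":0.8},{"dx":0,"dy":0,"dz":0,"wx":0,"wy":0,"wz":0,"hand":0.8},{"dx":0,"dy":0,"dz":0,"wx":0,"wy":0,"wz":0,"hand":0.8}]' | head -1
python3 b.py
python3 -m inch '[{"dx":0,"dy":0,"dz":-0.3,"wx":0,"wy":0,"wz":0,"hand":0.8},{"dx":0,"dy":0,"dz":-0.7,"wx":0,"wy":0,"wz":0,"hand":0.8},{"dx":0,"dy":0,"dz":-1,"wx":0,"wy":0,"wz":0,"hand":0.8},{"dx":0,"dy":0,"dz":-1,"wx":0,"wy":0,"wz":0,"hand":0.8},{"dx":-1,"dy":0,"dz":-1,"wx":0,"wy":0,"wz":0,"hand":0.8}]' | head -1
python3 -m inch '[{"dx":-1,"dy":0,"dz":-0.5,"wx":0,"wy":0.1,"wz":0,"hand":0.8},{"dx":-1,"dy":0,"dz":0,"wx":0,"wy":0.1,"wz":0,"hand":0.8},{"dx":0,"dy":0,"dz":0,"wx":0,"wy":0,"wz":0,"hand":0.8},{"dx":0,"dy":0,"dz":0,"wx":0,"wy":0,"wz":0,"hand":0.8},{"dx":0,"dy":0,"dz":0,"wx":0,"wy":0,"wz":0,"hand":0.8}]' | head -2
python3 w.py w19; python3 - <<'E'
from h import *
import pickle
def c(im,x,y,w,h,k): return cv2.resize(im[y:y+h,x:x+w],(int(w*k),int(h*k)),interpolation=cv2.INTER_CUBIC)
a=snap('scene');b=snap('side');pickle.dump(b,open('side2.pkl','wb'));pickle.dump(a,open('scene2.pkl','wb'));w=pickle.load(open('w19.pkl','rb'))
L=np.vstack([c(a['color'],235,160,100,75,3),c(b['color'],235,165,100,75,3)]); cv2.imwrite('pics/end.png',np.hstack([L,c(w['color'],140,0,280,260,450/260)[:, :484]]))
E
```

```text
time_s: 21.52
t 21.5167 bed xyz [-5.86 -1.01 25.79] rot to go/45 [ 0.0002  0.0002 -0.    ] F bed [ 1.1  0.2 -0.5] w 0.7946094185913793
time_s: 21.93
time_s: 22.35
tcp_pos: [687.2, 38.9, 250.7]
22.4 [686.1  39.2 250.2] [ 0.35  0.41 -0.61  1.73  0.41  0.8   1.11]
```

View pics/end.png

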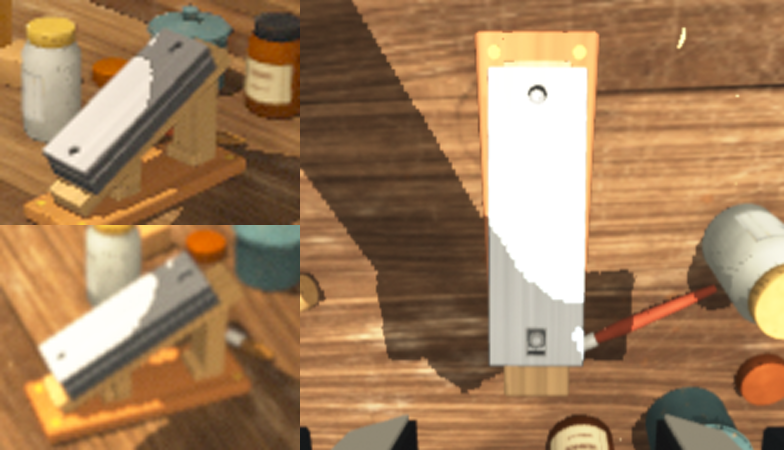

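Both plates lie flush and square on the bed, with a pin showing in each hole (wrist panel: (537,93) and (536,340)). The gripper is clear and the jar hasn't moved.

```bash
python3 -c "
from bench import arm
print(arm.close_job())"
```

```text
the job is handed in; nothing more can be done
None
```

I handed the job in at about 22 s. The coarse plate, then the fine plate, sit flat over both pins with no more than about 17 N felt at the wrist. I saw no contact with the chisel, gouge or jar, and no verdict came back.

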